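# Set up a well plate on an inverted microscope

### The job

Get the fluorescence microscope ready: push the filter slider into the slot in the microscope's left side, blade first, until its end plate is against the slot's rim. The six-well plate was set down too far to the right and crooked: without lifting it, tap it gently to and fro on the stage, first from its right end and then back from its left end (and on its long sides where needed), until it lies in the middle of the white outline and square to it. Leave the flask, the tip rack and the bottle where they are.

Things in the scene. Friction and masses are not known exactly. Their poses are not given: they have to be found in the camera images.
- microscope: Compact inverted microscope fixed to the bench, white stand with black stage; origin on the bench under the stage centre. x points away from the operator at its front, y to its left, z up. Stand: x -130 to 170, y -120 to 120 mm, 138 mm high. Focus knobs (z 20 to 75 mm) jut 30 mm from both sides at x = 70 mm.
- stage_mark (a point): Centre of the flat stage top, 150 mm above the bench, microscope's axes. The black stage reaches x -115 to 115, y -135 to 105 mm. A white outline is engraved round this centre, 97.6 mm (x) by 139.8 mm (y): a centred plate shows a 6 mm margin all round. White hairlines run on from it to the stage edges.
- lamp_post (a point): Foot, at stage height, of the upright lamp post (26 mm across, 112 mm high) at the stage's right rear corner. Its white arm and lamp, 54 to 143 mm above the stage top, are parked swung out to the right rear; no part of it is more than 25 mm nearer the operator than the post. Fixed, not used.
- plate_center (a point): Centre, half-way up, of a loose lidded six-well plate, pale plastic, flat on the stage: 85.5 mm along its x, 127.8 mm along y, 22 mm high. Its y lies roughly along the microscope's y; its right end is its -y end. Starts 18 to 45 mm right (-y) of stage_mark, up to 12 mm off along x, up to 0.25 rad crooked.
- plate: The same plate; origin at the centre of its underside. 0.1 to 0.2 kg. It slides with dry friction and stops when the push stops. Loose coverslips lie in its wells: moved faster than 0.25 m/s it counts as jolted.
- slot_mouth (a point): Middle of the filter slot's mouth at floor level (100 mm above the bench), in the plane of its black rim on the microscope's left side, 128 mm left of and 50 mm nearer than the stage centre. Microscope's axes: the slider goes in along -y. Slot 38 mm wide (x), 11 mm high, 118 mm deep; the first 8 mm are a bevel opening to about 45 x 18 mm.
- slider_grip (a point): Centre, half-way up (14 mm), of the black ribbed grip of a loose filter slider lying flat on the bench, right or left of the microscope. Grip 32 mm along its x, 22 mm along y, 28 mm high; the blade points along +x. Fully home, its +x is the microscope's -y and this point is 21 mm outside the slot's mouth plane and 14 mm above the slot's floor.
- slider: The same slider, about 0.13 kg; origin under the grip's centre. From x = 16 mm: an upright aluminium end plate 5 mm thick, 48 mm wide, 26 mm high; then, to x = 121 mm, a flat aluminium blade 34 mm wide, 8 mm thick, with two round coloured filters. All undersides are level.
- flask_center (a point): Bystander: culture flask lying flat, 151 x 84 x 36 mm, clear, with an orange screw cap at its +x end; the point is near its middle, 18 mm above the bench. Leave it alone.
- tip_rack_center (a point): Bystander: pipette-tip rack, blue with yellow tips, 82 x 122 x 61 mm; point 25 mm above the bench. Leave it alone.
- bottle_center (a point): Bystander: amber bottle, 64 mm across, 125 mm high; point half-way up. Leave it alone.
Not all that is in view belongs to the job. Of the things that look like the plate, the smaller one is meant. Several things look just like the slider: the one meant starts nearest to the robot's base.

How it is judged (in metres and radians):
On the way, in this order (a step that is already met when the one before it is completed fails the run):
1. the plate has been tapped from its right end (contact force between the fingers and plate above 0.15 N and y of the grasp point in the frame of plate_center below -0.05 m and x of the grasp point in the frame of plate_center between -0.046 and 0.046 m), for 0.02 s.
2. after that the plate has been tapped back from its left end (contact force between the fingers and plate above 0.15 N and y of the grasp point in the frame of plate_center above 0.05 m and x of the grasp point in the frame of plate_center between -0.046 and 0.046 m), for 0.02 s.
At the end, for the whole second after the job is handed in: The plate lies flat on the stage, its centre within 4 mm of the stage's centre along x and along y and its sides within 0.06 rad (3.4 degrees) of square; the slider sits in its slot with the end plate within 3 mm of the rim; both at rest (x of plate_center in the frame of stage_mark between -0.004 and 0.004 m and y of plate_center in the frame of stage_mark between -0.004 and 0.004 m and z of plate_center in the frame of stage_mark below 0.014 m and angle between the y axis of plate_center and the y axis of stage_mark, either way round below 0.06 rad and linear speed of each of plate, slider below 0.01 m/s and y of slider_grip in the frame of slot_mouth below 0.024 m and x of slider_grip in the frame of slot_mouth between -0.006 and 0.006 m and z of slider_grip in the frame of slot_mouth between 0.008 and 0.02 m and angle between the x axis of slider_grip and the y axis of slot_mouth, either way round below 0.08 rad); the robot touches nothing.
It fails at once if the plate is lifted or tipped (z of plate_center in the frame of stage_mark above 0.019 m or angle between plate_center's own z axis and vertical above 0.12 rad).
It fails at once if the plate is pushed off the stage (z of plate_center in the frame of stage_mark below 0.003 m).
It fails at once if the plate is jolted (moved faster than 0.25 m/s) (linear speed of plate above 0.25 m/s).
It fails at once if the flask, the tip rack or the bottle is disturbed (moved over 25 mm) (distance of any of flask_center, tip_rack_center, bottle_center from where it was at the start of the episode above 0.025 m).
It also fails if it takes over 67 s, if anything falls off the work surface, if the arm or the gripper's body presses on something with over 40 N, if the wrist force passes 120 N, or if a joint passes its speed limit or range.

### The arm

A 6-joint arm with a two-finger parallel gripper is mounted at the origin on the work surface. World frame = base frame: x ahead of the robot, y to its left, z up, the work surface at z = 0. Lengths are in mm, angles in rad, forces in N, time in s.
With the tool pointing down it reaches from about 275 to 975 mm from the base axis. Payload 8.4 kg.
Tool frame: the origin (TCP) lies at the very end of the fingers, on their centre line; the grasp point (between the pads) lies 19 mm behind it; x points along the fingers, y is the direction in which the jaws open and shut, and the axes are right-handed (so a half turn about x gives the same grasp; the last joint's range is limited). The gripper opens to 92 mm and grips with 3 to 60 N. Pads are 20 mm wide; open, the fingers measure 128 mm over their backs; the gripper's body (75 mm by 189 mm) begins 69 mm behind the grasp point.
Start: joints at [1.297, 0.353, 1.633, -0, 1.155, -0.002], TCP at [167.789, 602.058, 214.583] pointing down, gripper open.
Joint ranges: [-2.63, 2.63], [-0.92, 2.1], [0.06, 2.66], [-1.3, 4.44], [0, 2.69], [-3.02, 3.02]. Speed limits (rad/s): [2.22, 2.22, 2.79, 3.14, 3.14, 3.14].

### API

Orientations are given as a 3x3 rotation matrix whose columns are the frame's x, y, z axes.
In Python, from rig import ctrl gives the robot as it stands.
- The arm moves only by the shell command python3 -m crank 'ROWS' [FORCE]. ROWS is JSON, a list of rows, each an object of numbers: "ax", "ay", "az": the turn, a rotation vector about the tool's x, y, z in degrees; "dx", "dy", "dz": the shift along the tool's x, y, z in cm; "fingers": the gripper command: -1 is shut, 1 is fully open, values between are in proportion. In form: [{"ax": .., "ay": .., "az": .., "dx": .., "dy": .., "dz": .., "fingers": ..}, ...]. A call has exactly 8 rows; each row shifts and turns the commanded pose from where the row before left it, along the tool's axes as they then stand; what a row does not reach is not made up. A row lasts 1/12 s, in which the tool goes at most 41.7 mm and 7.16 degrees, less where a joint would pass 70% of its speed; a pose out of reach is approached as far as the arm can. A call is refused whole if a number of a shift passes 4.17 or a number of a turn 7.16, either way. A call with a gripper value outside its range is refused whole. The fingers move at their own pace and stop on an object; FORCE is the grip in N (left out, the last holds). Time passes only in rows, so rows that do not move let the fingers close, or fill a call up. It gives the time, the measured TCP pose, the force and the opening at its end, in the units of the state.
- ctrl.get_obs(): the state, without advancing time (a new reading comes with each control period).
- ctrl.snapshot(name): name is "scene" or "top"; returns the picture (400x640x3 uint8, blue, green, red); there is no depth.
- ctrl.calibration(name): a dict with "camera_matrix" (3x3 intrinsics, pixels), "rvec" (rotation vector, rad) and "tvec" (3), from world to camera coordinates, as OpenCV has them. Camera axes: x right, y down, z forward; pixel columns grow to the right and rows downward; lengths in mm; the calibration is good to about 2 mm. A picture is of the moment at which its call begins. calibration takes no time and is no camera call.
- ctrl.close_job(): hands the job in, once; it reports no verdict.
Trained networks look in the newest picture that a camera, given by its name, has taken for a name from the list of things; names that differ only in an ending like _2 or _b are one class to them, and where a whole thing is asked for, a point or a joint stands for the part that bears it (a point fixed in the world has none). Each returns a list of dicts, best first, with "p" (0 to 1); they miss things now and then, are a little off and sometimes report something else, mostly with a low value. They report only what shows in the picture. A call takes as long as a camera call. They do not tell look-alikes from the thing itself.
- ctrl.boxes_of(camera, name): "location" ([x, y, z] in mm, in the coordinates of the camera as it stood for that picture, good to about 4 mm: the middle of the surface that is visible of it).
- ctrl.silhouettes(camera, name): "pixels" (400x640 bool, what is visible of it).
The state is a dict: "time_s": time; "joint_pos": joint angles; "qvel": joint speeds; "tau": joint torques, N m; "tcp_pos": TCP position; "tcp_rot": TCP orientation; "force": force on the tool from outside, world axes, zero at the start; "wrist_torque": the same for the moment, N m; "grip_width": opening from 0.0 (shut) to 1.0 (fully open).
Only numpy, scipy, OpenCV 4.12 (cv2) and the standard library are available. Lean on these libraries where they do the work, as an engineer would, in place of code of your own. Each camera call takes 0.05 s, during which the arm holds its last target. There are 200 camera calls.

## Working session

There is one attempt and no reset: what is moved stays moved. The work goes in short steps, Python scripts to look and compute and a shell command to move; the robot and the scene stay as the last step left them, time stands still between calls to the robot, and variables do not carry over. Pictures are saved under pics/ and viewed, about 8 in all and at most 12, crops included, and the job is handed in when it is done.

```bash
ls; mkdir -p pics
cat > h.py <<'E'
import numpy as np, cv2
from rig import ctrl
def cam(n):
    c=ctrl.calibration(n); K=np.array(c["camera_matrix"],float); R=cv2.Rodrigues(np.array(c["rvec"],float))[0]; t=np.array(c["tvec"],float).ravel()
    return K,R,t
def w(n,p):
    K,R,t=cam(n); return R.T@(np.array(p)-t)
def px2w(n,uv,z):
    K,R,t=cam(n); uv=np.atleast_2d(uv).astype(float)
    d=(np.linalg.inv(K)@np.c_[uv,np.ones(len(uv))].T).T@R; o=-R.T@t
    return o+d*((z-o[2])/d[:,2])[:,None]
def w2px(n,P):
    K,R,t=cam(n); q=(np.atleast_2d(P)@R.T+t)@K.T; return q[:,:2]/q[:,2:]
E
python3 - <<'E'
from h import *
s={n:ctrl.snapshot(n) for n in("scene","top")}
for n in s: cv2.imwrite(f"pics/{n}0.png",s[n]); K,R,t=cam(n); print(n,(-R.T@t).round(),K[0,0],R[2].round(2))
for n in s:
  for o in("microscope","plate","slider","flask_center","tip_rack_center","bottle_center","lamp_post"):
    print(n,o,[(round(d["p"],2),w(n,d["location"]).round().tolist()) for d in ctrl.boxes_of(n,o)])
o=ctrl.get_obs();print(o["time_s"],o["tcp_pos"],np.round(o["tcp_rot"],3).tolist(),o["grip_width"])
E
```

```text
pics
scene [1263.  597. 1255.] 431.8255815976689 [-0.47 -0.45 -0.76]
top [ 278. -116. 1471.] 426.1045350591597 [ 0.2   0.02 -0.98]
scene microscope [(0.72, [708.0, -59.0, 152.0])]
scene plate [(0.86, [620.0, -79.0, 164.0]), (0.73, [331.0, -84.0, 28.0])]
scene slider [(0.76, [438.0, -402.0, 10.0])]
scene flask_center [(0.94, [457.0, 379.0, 35.0])]
scene tip_rack_center [(0.73, [672.0, 412.0, 51.0]), (0.58, [708.0, -57.0, 152.0])]
scene bottle_center [(0.64, [708.0, -55.0, 149.0]), (0.55, [683.0, -406.0, 93.0])]
scene lamp_post [(0.56, [706.0, -52.0, 149.0])]
top microscope [(0.78, [660.0, -95.0, 151.0])]
top plate [(0.84, [327.0, -91.0, 29.0]), (0.83, [616.0, -86.0, 171.0])]
top slider [(0.93, [440.0, -407.0, 9.0]), (0.76, [531.0, -566.0, 11.0])]
top flask_center [(0.6, [444.0, 372.0, 36.0])]
top tip_rack_center [(0.86, [656.0, 396.0, 47.0])]
top bottle_center [(0.86, [672.0, -406.0, 88.0])]
top lamp_post [(0.74, [658.0, -92.0, 148.0])]
0.8 [167.78658473 602.05914227 214.59807837] [[0.0, 0.268, 0.963], [0.0, 0.963, -0.268], [-1.0, 0.0, 0.0]] 0.9986579191228757
```

View pics/scene0.png

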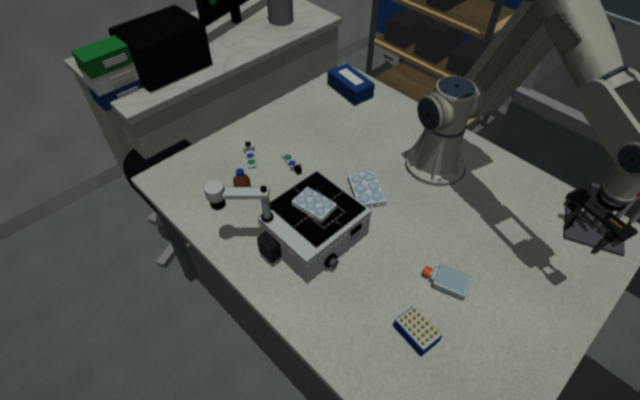

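View pics/top0.png

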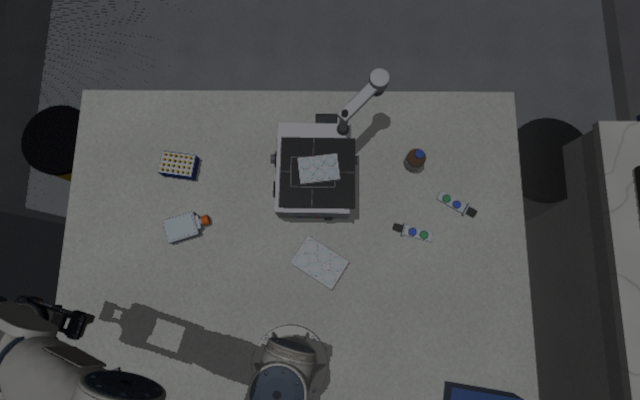

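Top view (image up = +x, left = +y). Plate candidates: one on the stage (319,168) and one on the bench (320,262), which is larger, so I take the stage one. Slider candidates: (412,232) at about 600 mm from the base and (457,204) at about 776 mm, so I take the one at (412,232), with its grip at (397,228). Next is a close crop to check both.

Run:
```python
import cv2,numpy as np
i=cv2.imread("pics/top0.png")
a=cv2.resize(i[118:226,262:372],None,fx=5,fy=5,interpolation=cv2.INTER_CUBIC)
b=cv2.resize(i[185:250,380:485],None,fx=5,fy=5,interpolation=cv2.INTER_CUBIC)[:,:240]
b=cv2.resize(i[214:246,388:438],None,fx=4.8,fy=4.8,interpolation=cv2.INTER_CUBIC)
c=np.zeros((540,800,3),np.uint8); c[:,:550]=a; c[:b.shape[0],555:555+b.shape[1]]=b
cv2.imwrite("pics/crop1.png",cv2.convertScaleAbs(c,alpha=1.5))
```

```text
(no output)
```

View pics/crop1.png

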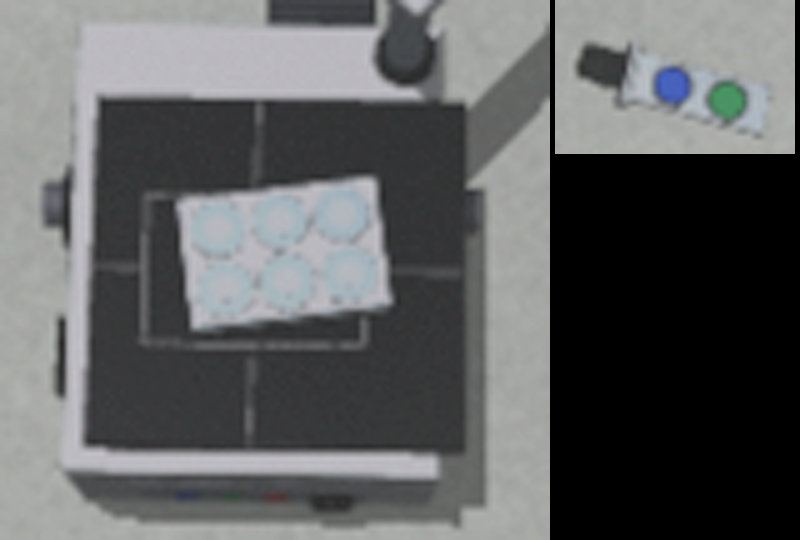

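```bash
cat >> h.py <<'E'
def T2(p,L):
    c,s=np.cos(p[2]),np.sin(p[2]); return np.c_[p[0]+c*L[:,0]-s*L[:,1], p[1]+s*L[:,0]+c*L[:,1], L[:,2]]
from scipy.optimize import minimize
def fitbox(masks,boxes,p0):
    """fit x,y,yaw of a union of boxes [(x0,x1,y0,y1,z0,z1)] to silhouettes {cam:mask}"""
    S=8
    def cost(p):
        e=0
        for n,m in masks.items():
            q=np.zeros(m.shape,np.float32)
            ys,xs=np.nonzero(m); x0,x1,y0,y1=xs.min()-8,xs.max()+9,ys.min()-8,ys.max()+9
            big=np.zeros(((y1-y0)*S,(x1-x0)*S),np.uint8)
            for b in boxes:
                L=np.array([[x,y,z] for x in b[:2] for y in b[2:4] for z in b[4:]],float)
                uv=(w2px(n,T2(p,L))+.5-[x0,y0])*S
                cv2.fillConvexPoly(big,cv2.convexHull(uv.round().astype(np.int32)),1)
            r=cv2.resize(big.astype(np.float32),(x1-x0,y1-y0),interpolation=cv2.INTER_AREA)
            e+=np.abs(r-m[y0:y1,x0:x1]).sum()/m.sum()
        return e
    D=np.diag([6,6,.08]); p0=np.array(p0,float)
    r=minimize(cost,p0,method="Nelder-Mead",options=dict(initial_simplex=np.r_[[p0],p0+D],xatol=.05,fatol=1e-4))
    return r.x,r.fun
PLATE=[(-42.75,42.75,-63.9,63.9,150,172)]
SLID=[(-16,16,-11,11,0,28),(16,21,-24,24,0,26),(21,121,-17,17,0,8)]
E
python3 - <<'E'
from h import *
from scipy.optimize import least_squares
c=np.array([[98,97],[466,103],[464,453],[85,446],[146,195],[143,344],[366,346],[259,103],[250,443],[96,267],[462,273]],float)
L=np.array([[115,105],[115,-135],[-115,-135],[-115,105],[48.8,69.9],[-48.8,69.9],[-48.8,-69.9],[115,0],[-115,0],[0,105],[0,-135]],float)
uv=(c+.5)/5-.5+[262,118]
L=np.c_[L,np.full(len(L),150.)]
r=least_squares(lambda p:(w2px("top",T2(p,L))-uv).ravel(),[650,-80,0],x_scale=[10,10,.1],loss="soft_l1")
print("stage",r.x.round(4).tolist(),r.fun.reshape(-1,2).round(2).tolist())
g=ctrl
def near(n,o,pos):
    for s in g.silhouettes(n,o):
        ys,xs=np.nonzero(s["pixels"]); 
        q=px2w(n,[[xs.mean(),ys.mean()]],pos[2])[0]
        if np.hypot(*(q-pos)[:2])<70: return s["pixels"]
import json
for o,pos,B,p0 in(("plate",(618,-82,165),PLATE,(618,-82,.1)),("slider",(440,-405,5),SLID,(450,-370,-1.8))):
    m={n:near(n,o,pos) for n in("top","scene")}; m={n:v for n,v in m.items() if v is not None}
    for sub in [m]+[{n:m[n]} for n in m]:
        p,f=fitbox(sub,B,p0); print(o,list(sub),p.round(4).tolist(),round(f,3))
E
```

```text
stage [610.8117, -70.1386, -0.0076] [[-0.11, -0.12], [0.18, -0.27], [0.32, -0.21], [-0.24, -0.12], [0.4, 0.07], [-0.01, -0.1], [-0.57, 0.21], [-0.04, -0.86], [0.11, 1.05], [-1.05, 0.21], [0.85, 0.18]]
plate ['top', 'scene'] [615.6523, -86.9039, 0.14] 0.125
plate ['top'] [616.7004, -87.2808, 0.1368] 0.041
plate ['scene'] [613.2455, -86.3427, 0.1503] 0.051
slider ['top', 'scene'] [450.3721, -357.7031, -1.8363] 0.445
slider ['top'] [450.3281, -358.0604, -1.8282] 0.112
slider ['scene'] [446.9777, -361.2824, -1.8448] 0.297
```

```bash
cat >> h.py <<'E'
ST=np.array([610.8,-70.1,-.0076])
def s2w(x,y): return T2(ST,np.array([[x,y,0.]]))[0,:2]
def w2s(x,y):
    d=np.array([x,y])-ST[:2]; c,s=np.cos(ST[2]),np.sin(ST[2]); return np.array([c*d[0]+s*d[1],-s*d[0]+c*d[1]])
def go(x,y,z,yawdeg,rot=None):
    o=ctrl.get_obs(); R=np.array(o["tcp_rot"]); p=np.array(o["tcp_pos"])
    yaw=np.degrees(np.arctan2(R[1,1],R[0,1])); a=(yaw-yawdeg+180)%360-180
    c,s=np.cos(np.radians(yawdeg)),np.sin(np.radians(yawdeg)); Rt=np.array([[0,c,s],[0,s,-c],[-1,0,0]])
    print("t",round(o["time_s"],2),"tcp",p.round(1),"yaw",round(yaw,2),"tilt",np.round(R[:2,0],3),"F",np.round(o["force"],2),"w",round(o["grip_width"]*92,1),"j",np.round(o["joint_pos"],2),
      "\n -> ax %.2f deg; then (cm) dx %.2f dy %.2f dz %.2f"%((a,)+tuple(Rt.T@(np.array([x,y,z])-p)/10)))
E
python3 - <<'E'
from h import *
i=cv2.imread("pics/top0.png")
print("lamp post top in stage frame",w2s(*px2w("top",[[262+405/5,118+60/5]],262)[0][:2]), "plate",w2s(616,-87),.14+.0076)
X,Y=s2w(0,-120); print(X,Y); go(X,Y,225,-.44)
E
```

```text
lamp post top in stage frame [101.32913111 -91.95520713] plate [  5.32828859 -16.85999231] 0.1476
609.8880087794946 -190.09653441668104
t 1.0 tcp [167.8 602.1 214.6] yaw 74.43 tilt [ 0. -0.] F [-0.09  0.27 -0.9 ] w 92.1 j [ 1.3   0.35  1.63 -0.    1.16 -0.  ] 
 -> ax 74.87 deg; then (cm) dx -1.04 dy 44.81 dz 78.87
```

Run:
```python
from h import *
X,Y=s2w(-20,-118); print(X,Y); go(X,Y,225,89.56)
```

```text
589.9037862303895 -187.94459363965214
t 1.0 tcp [167.8 602.1 214.6] yaw 74.43 tilt [ 0. -0.] F [-0.09  0.27 -0.9 ] w 92.1 j [ 1.3   0.35  1.63 -0.    1.16 -0.  ] 
 -> ax -15.13 deg; then (cm) dx -1.04 dy -78.67 dz 42.81
```

```bash
python3 -m crank '[{"ax":-5.04,"dx":-0.5,"fingers":-1},{"ax":-5.04,"dx":-0.5,"fingers":-1},{"ax":-5.04,"fingers":-1},{"dy":-3.28,"dz":1.78,"fingers":-1},{"dy":-3.28,"dz":1.78,"fingers":-1},{"dy":-3.28,"dz":1.78,"fingers":-1},{"dy":-3.28,"dz":1.78,"fingers":-1},{"dy":-3.28,"dz":1.78,"fingers":-1}]' 10
python3 -m crank '[{"dy":-3.28,"dz":1.78,"fingers":-1},{"dy":-3.28,"dz":1.78,"fingers":-1},{"dy":-3.28,"dz":1.78,"fingers":-1},{"dy":-3.28,"dz":1.78,"fingers":-1},{"dy":-3.28,"dz":1.78,"fingers":-1},{"dy":-3.28,"dz":1.78,"fingers":-1},{"dy":-3.28,"dz":1.78,"fingers":-1},{"dy":-3.28,"dz":1.78,"fingers":-1}]'
python3 -m crank '[{"dy":-3.28,"dz":1.78,"fingers":-1},{"dy":-3.28,"dz":1.78,"fingers":-1},{"dy":-3.28,"dz":1.78,"fingers":-1},{"dy":-3.28,"dz":1.78,"fingers":-1},{"dy":-3.28,"dz":1.78,"fingers":-1},{"dy":-3.28,"dz":1.78,"fingers":-1},{"dy":-3.28,"dz":1.78,"fingers":-1},{"dy":-3.28,"dz":1.78,"fingers":-1}]'
python3 - <<'E'
from h import *
X,Y=s2w(-20,-118); go(X,Y,156,89.56)
E
```

```text
t 1.0 tcp [167.8 602.1 214.6] yaw 74.43 tilt [ 0. -0.] F [-0.09  0.27 -0.9 ] w 92.1 j [ 1.3   0.35  1.63 -0.    1.16 -0.  ] 
 -> ax -15.13 deg; then (cm) dx 5.86 dy -78.67 dz 42.81$[0]: bad value
$[0]: bad value
$[0]: bad value
```

```bash
python3 -m crank '[{"ax":-5.0,"ay":0,"az":0,"dx":-0.5,"dy":0,"dz":0,"fingers":-1},{"ax":-5.0,"ay":0,"az":0,"dx":-0.5,"dy":0,"dz":0,"fingers":-1},{"ax":-5.1,"ay":0,"az":0,"dx":0,"dy":0,"dz":0,"fingers":-1},{"ax":0,"ay":0,"az":0,"dx":0,"dy":-3.3,"dz":1.8,"fingers":-1},{"ax":0,"ay":0,"az":0,"dx":0,"dy":-3.3,"dz":1.8,"fingers":-1},{"ax":0,"ay":0,"az":0,"dx":0,"dy":-3.3,"dz":1.8,"fingers":-1},{"ax":0,"ay":0,"az":0,"dx":0,"dy":-3.3,"dz":1.8,"fingers":-1},{"ax":0,"ay":0,"az":0,"dx":0,"dy":-3.3,"dz":1.8,"fingers":-1}]' 10
```

```text
time_s: 1.67
tcp_pos: [256.8, 434.8, 224.6]
tcp_rot: [[0.0, 0.008, 1.0], [0.0, 1.0, -0.008], [-1.0, 0.0, 0.0]]
force: [0.4, 0.8, 1.1]
grip_width: 0.44
```

```bash
python3 -m crank '[{"ax":0,"ay":0,"az":0,"dx":0,"dy":-3.5,"dz":1.87,"fingers":-1},{"ax":0,"ay":0,"az":0,"dx":0,"dy":-3.5,"dz":1.87,"fingers":-1},{"ax":0,"ay":0,"az":0,"dx":0,"dy":-3.5,"dz":1.87,"fingers":-1},{"ax":0,"ay":0,"az":0,"dx":0,"dy":-3.5,"dz":1.87,"fingers":-1},{"ax":0,"ay":0,"az":0,"dx":0,"dy":-3.5,"dz":1.87,"fingers":-1},{"ax":0,"ay":0,"az":0,"dx":0,"dy":-3.5,"dz":1.87,"fingers":-1},{"ax":0,"ay":0,"az":0,"dx":0,"dy":-3.5,"dz":1.87,"fingers":-1},{"ax":0,"ay":0,"az":0,"dx":0,"dy":-3.5,"dz":1.87,"fingers":-1}]' >/dev/null
python3 -m crank '[{"ax":0,"ay":0,"az":0,"dx":0,"dy":-3.5,"dz":1.87,"fingers":-1},{"ax":0,"ay":0,"az":0,"dx":0,"dy":-3.5,"dz":1.87,"fingers":-1},{"ax":0,"ay":0,"az":0,"dx":0,"dy":-3.5,"dz":1.87,"fingers":-1},{"ax":0,"ay":0,"az":0,"dx":0,"dy":-3.5,"dz":1.87,"fingers":-1},{"ax":0,"ay":0,"az":0,"dx":0,"dy":-3.5,"dz":1.87,"fingers":-1},{"ax":0,"ay":0,"az":0,"dx":0,"dy":-3.5,"dz":1.87,"fingers":-1},{"ax":0,"ay":0,"az":0,"dx":0,"dy":-3.5,"dz":1.87,"fingers":-1},{"ax":0,"ay":0,"az":0,"dx":0,"dy":-3.5,"dz":1.87,"fingers":-1}]' >/dev/null
python3 - <<'E'
from h import *
X,Y=s2w(-20,-118); go(X,Y,156,89.56)
E
```

```text
t 3.0 tcp [ 551.6 -128.2  224.7] yaw 89.51 tilt [ 0. -0.] F [ 1.5   1.42 -0.31] w 0.3 j [-0.23  0.25  1.75  0.    1.14 -1.79] 
 -> ax -0.05 deg; then (cm) dx 6.87 dy -5.94 dz 3.88
```

```bash
python3 -m crank '[{"ax":0,"ay":0,"az":0,"dx":0,"dy":-2,"dz":1.3,"fingers":-1},{"ax":0,"ay":0,"az":0,"dx":0,"dy":-2,"dz":1.3,"fingers":-1},{"ax":0,"ay":0,"az":0,"dx":0,"dy":-1.9,"dz":1.3,"fingers":-1},{"ax":0,"ay":0,"az":0,"dx":0,"dy":0,"dz":0,"fingers":-1},{"ax":0,"ay":0,"az":0,"dx":2.3,"dy":0,"dz":0,"fingers":-1},{"ax":0,"ay":0,"az":0,"dx":2.3,"dy":0,"dz":0,"fingers":-1},{"ax":0,"ay":0,"az":0,"dx":2.2,"dy":0,"dz":0,"fingers":-1},{"ax":0,"ay":0,"az":0,"dx":0,"dy":0,"dz":0,"fingers":-1}]'
python3 - <<'E'
from h import *
cv2.imwrite("pics/top1.png",ctrl.snapshot("top")); i=cv2.imread("pics/top1.png")
cv2.imwrite("pics/crop2.png",cv2.convertScaleAbs(cv2.resize(i[118:226,262:402],None,fx=5,fy=5,interpolation=cv2.INTER_CUBIC),alpha=1.5))
o=ctrl.get_obs(); print(w2s(*o["tcp_pos"][:2]),o["tcp_pos"],o["force"])
E
```

```text
time_s: 3.67
tcp_pos: [586.6, -184.2, 152.5]
tcp_rot: [[-0.006, 0.008, 1.0], [0.002, 1.0, -0.008], [-1.0, 0.002, -0.006]]
force: [-0.7, -0.9, 0.2]
grip_width: 0.002
[ -22.2127369 -114.618031 ] [ 587.71681595 -184.54590567  154.68575304] [-0.35715755 -0.60683305  0.64447267]
```

View pics/crop2.png

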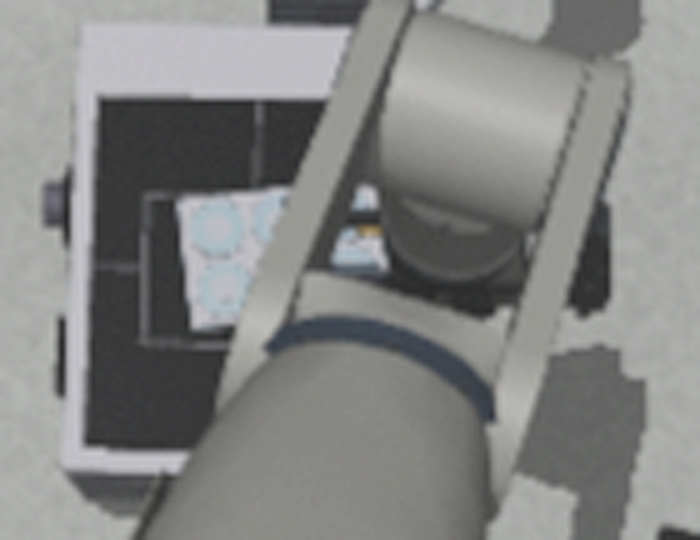

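The plate hasn't moved (left end at crop x≈180). The fingers are down right of its right end, and the arm hides part of the view. Now the first tap from the right.

```bash
python3 -m crank '[{"ax":0,"ay":0,"az":0,"dx":0,"dy":0,"dz":1,"fingers":-1},{"ax":0,"ay":0,"az":0,"dx":0,"dy":0,"dz":1,"fingers":-1},{"ax":0,"ay":0,"az":0,"dx":0,"dy":0.5,"dz":0,"fingers":-1},{"ax":0,"ay":0,"az":0,"dx":0,"dy":0.5,"dz":0,"fingers":-1},{"ax":0,"ay":0,"az":0,"dx":0,"dy":0.5,"dz":0,"fingers":-1},{"ax":0,"ay":0,"az":0,"dx":0,"dy":0.5,"dz":0,"fingers":-1},{"ax":0,"ay":0,"az":0,"dx":0,"dy":0.5,"dz":0,"fingers":-1},{"ax":0,"ay":0,"az":0,"dx":0,"dy":0.5,"dz":0,"fingers":-1}]'
cat >> h.py <<'E'
def seen(n,pos,o="plate"):
    for s in ctrl.silhouettes(n,o):
        ys,xs=np.nonzero(s["pixels"]); q=px2w(n,[[xs.mean(),ys.mean()]],pos[2])[0]
        if np.hypot(*(q-pos)[:2])<80: return s["pixels"].astype(np.float32)
def plate(p0=(611,-70,0),cams=("top","scene")):
    for n in cams:
        cv2.imwrite(f"pics/last_{n}.png",ctrl.snapshot(n))
        m=seen(n,np.array([611,-75,165]))
        if m is None: print(n,"none"); continue
        p,f=fitbox({n:m},PLATE,p0); print(n,"plate in stage",w2s(*p[:2]).round(1),round(p[2]-ST[2],3),"res",round(f,3),m.sum())
def st():
    o=ctrl.get_obs(); print("t",round(o["time_s"],2),"tcp stage",w2s(*o["tcp_pos"][:2]).round(1),round(o["tcp_pos"][2],1),"F",np.round(o["force"],2))
E
python3 - <<'E'
from h import *
st(); plate((614,-80,.08)); st()
E
```

```text
time_s: 4.38
tcp_pos: [609.7, -155.2, 156.9]
tcp_rot: [[0.0, 0.008, 1.0], [-0.0, 1.0, -0.008], [-1.0, -0.0, 0.0]]
force: [-0.2, -0.7, 1.3]
grip_width: 0.006
t 4.38 tcp stage [ -0.4 -85.1] 156.9 F [-0.21 -0.7   1.3 ]
top plate in stage [15.8  0.7] -0.047 res 4.197 218.0
scene plate in stage [ 4.2 -3.2] 0.076 res 0.1 871.0
t 4.58 tcp stage [ -0.5 -85.2] 156.6 F [1.26 0.12 0.36]
```

```bash
python3 -m crank '[{"ax":0,"ay":0,"az":0,"dx":0,"dy":0.4,"dz":0,"fingers":-1},{"ax":0,"ay":0,"az":0,"dx":0,"dy":0.4,"dz":0,"fingers":-1},{"ax":0,"ay":0,"az":0,"dx":0,"dy":0,"dz":0,"fingers":-1},{"ax":0,"ay":0,"az":0,"dx":0,"dy":-1,"dz":0,"fingers":-1},{"ax":0,"ay":0,"az":0,"dx":0,"dy":-1,"dz":0,"fingers":-1},{"ax":0,"ay":0,"az":0,"dx":-3,"dy":0,"dz":0,"fingers":-1},{"ax":0,"ay":0,"az":0,"dx":-3,"dy":0,"dz":0,"fingers":-1},{"ax":0,"ay":0,"az":0,"dx":-3,"dy":0,"dz":0,"fingers":0}]'
python3 -m crank '[{"ax":0,"ay":0,"az":0,"dx":0,"dy":3,"dz":0,"fingers":0},{"ax":0,"ay":0,"az":0,"dx":0,"dy":3,"dz":0,"fingers":0},{"ax":0,"ay":0,"az":0,"dx":0,"dy":3.3,"dz":0,"fingers":0},{"ax":0,"ay":0,"az":0,"dx":0,"dy":3.2,"dz":0,"fingers":0},{"ax":0,"ay":0,"az":0,"dx":0,"dy":0,"dz":2.4,"fingers":0},{"ax":0,"ay":0,"az":0,"dx":0,"dy":0,"dz":2.4,"fingers":0},{"ax":0,"ay":0,"az":0,"dx":0,"dy":0,"dz":2.4,"fingers":0},{"ax":0,"ay":0,"az":0,"dx":0,"dy":0,"dz":0,"fingers":0}]'
python3 - <<'E'
from h import *
st(); plate((614,-68,.02)); X,Y=s2w(72,28); go(X,Y,156,89.56)
E
```

```text
time_s: 5.25
tcp_pos: [609.2, -168.9, 247.2]
tcp_rot: [[-0.001, 0.009, 1.0], [0.0, 1.0, -0.009], [-1.0, 0.0, -0.001]]
force: [0.9, 0.3, 0.9]
grip_width: 0.054
time_s: 5.92
tcp_pos: [686.2, -44.1, 246.3]
tcp_rot: [[0.002, 0.008, 1.0], [-0.0, 1.0, -0.008], [-1.0, -0.0, 0.002]]
force: [-0.2, -0.9, -0.3]
grip_width: 0.503
t 5.92 tcp stage [75.2 26.6] 246.3 F [-0.16 -0.87 -0.33]
top plate in stage [10.4  7.3] 0.035 res 0.79 445.0
scene none
t 6.12 tcp [681.9 -44.  246.3] yaw 89.49 tilt [-0.001 -0.   ] F [ 0.46 -0.33  0.14] w 46.0 j [-0.07  0.42  1.46 -0.    1.26 -1.63] 
 -> ax -0.07 deg; then (cm) dx 9.03 dy 0.13 dz 0.11
```

```bash
python3 -m crank '[{"ax":0,"ay":0,"az":0,"dx":2.5,"dy":0,"dz":0.1,"fingers":0},{"ax":0,"ay":0,"az":0,"dx":2.5,"dy":0,"dz":0,"fingers":0},{"ax":0,"ay":0,"az":0,"dx":2.5,"dy":0,"dz":0,"fingers":0},{"ax":0,"ay":0,"az":0,"dx":1.5,"dy":0,"dz":0,"fingers":0},{"ax":0,"ay":0,"az":0,"dx":0,"dy":0,"dz":-0.45,"fingers":0},{"ax":0,"ay":0,"az":0,"dx":0,"dy":0,"dz":-0.45,"fingers":0},{"ax":0,"ay":0,"az":0,"dx":0,"dy":0,"dz":-0.45,"fingers":0},{"ax":0,"ay":0,"az":0,"dx":0,"dy":0,"dz":-0.45,"fingers":0}]'
python3 - <<'E'
from h import *
st(); plate((614,-68,.02)); st()
E
```

```text
time_s: 6.78
tcp_pos: [665.9, -43.3, 158.4]
tcp_rot: [[0.003, 0.008, 1.0], [-0.0, 1.0, -0.008], [-1.0, -0.0, 0.003]]
force: [0.1, 0.2, -0.3]
grip_width: 0.502
t 6.78 tcp stage [54.9 27.2] 158.4 F [ 0.09  0.2  -0.27]
top plate in stage [7.  4.6] 0.033 res 0.647 409.0
scene plate in stage [-0.6  4.9] 0.058 res 7.592 110.0
t 6.98 tcp stage [55.  27.4] 157.7 F [-0.08  0.03 -0.19]
```

```bash
python3 -m crank '[{"ax":0,"ay":0,"az":0,"dx":0,"dy":0,"dz":1.3,"fingers":0},{"ax":0,"ay":0,"az":0,"dx":-3,"dy":0,"dz":0,"fingers":0},{"ax":0,"ay":0,"az":0,"dx":-3,"dy":0,"dz":0,"fingers":0},{"ax":0,"ay":0,"az":0,"dx":-1,"dy":0,"dz":0,"fingers":0},{"ax":0,"ay":0,"az":0,"dx":0,"dy":3,"dz":-1.7,"fingers":-1},{"ax":0,"ay":0,"az":0,"dx":0,"dy":3,"dz":-1.7,"fingers":-1},{"ax":0,"ay":0,"az":0,"dx":0,"dy":3,"dz":-1.7,"fingers":-1},{"ax":0,"ay":0,"az":0,"dx":0,"dy":3,"dz":-1.7,"fingers":-1}]'
python3 - <<'E'
from h import *
st(); plate((614,-68,.02)); st()
i=cv2.imread("pics/last_top.png")
cv2.imwrite("pics/crop3.png",cv2.convertScaleAbs(cv2.resize(i[118:226,242:372],None,fx=5,fy=5,interpolation=cv2.INTER_CUBIC),alpha=1.5))
E
```

```text
time_s: 7.65
tcp_pos: [610.9, 78.4, 226.6]
tcp_rot: [[0.0, 0.009, 1.0], [0.0, 1.0, -0.009], [-1.0, 0.0, 0.0]]
force: [0.7, 0.1, 0.3]
grip_width: 0.234
t 7.65 tcp stage [ -1.  148.5] 226.6 F [0.71 0.05 0.29]
top plate in stage [2.6 5. ] 0.081 res 0.041 1124.0
scene plate in stage [-1.4  5.1] 0.049 res 0.125 846.0
t 7.85 tcp stage [ -0.2 148. ] 226.8 F [ 0.13 -0.77  0.26]
```

View pics/crop3.png

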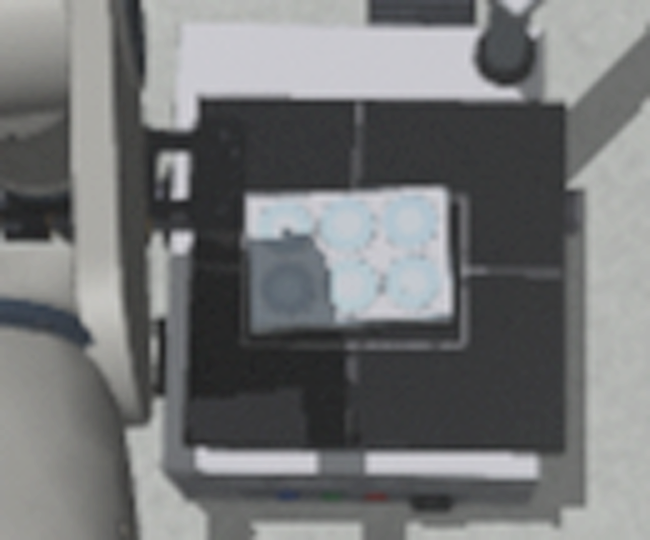

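Run:
```python
from h import *
def q(c,o): 
    P=px2w("top",(np.array(c,float)+.5)/5-.5+o,172); S=np.array([w2s(*p[:2]) for p in P]); print(S.round(1).tolist(),S.mean(0).round(1))
    a=S[1]-S[0];b=S[2]-S[3];c_=S[2]-S[1];d=S[3]-S[0]
    print([round(float(np.arctan2(v[0],-v[1])),3) for v in(a,b)],[round(float(np.arctan2(-v[1],-v[0])),3) for v in(c_,d)])
q([[178,198],[377,178],[391,304],[192,327]],[262,118])
q([[247,192],[446,187],[452,320],[252,333]],[242,118])
```

```text
[[41.0, 48.8], [56.1, -76.9], [-25.7, -86.6], [-42.5, 37.6]] [  7.3 -19.3]
[0.119, 0.134] [0.118, 0.134]
[[44.7, 68.6], [49.9, -57.4], [-36.3, -62.4], [-46.7, 62.5]] [2.9 2.8]
[0.042, 0.083] [0.058, 0.067]
```

```bash
python3 -m crank '[{"ax":0,"ay":0,"az":0,"dx":0,"dy":-2.2,"dz":1.4,"fingers":-1},{"ax":0,"ay":0,"az":0,"dx":0,"dy":-2.1,"dz":1.3,"fingers":-1},{"ax":0,"ay":0,"az":0,"dx":2.3,"dy":0,"dz":0,"fingers":-1},{"ax":0,"ay":0,"az":0,"dx":2.3,"dy":0,"dz":0,"fingers":-1},{"ax":0,"ay":0,"az":0,"dx":2.3,"dy":0,"dz":0,"fingers":-1},{"ax":0,"ay":0,"az":0,"dx":0,"dy":0,"dz":0,"fingers":-1},{"ax":0,"ay":0,"az":0,"dx":0,"dy":-0.5,"dz":0,"fingers":-1},{"ax":0,"ay":0,"az":0,"dx":0,"dy":-0.5,"dz":0,"fingers":-1}]' >/dev/null
python3 - <<'E'
from h import *
st(); plate((613,-66,.06))
E
```

```text
t 8.52 tcp stage [27.7 93.5] 158.6 F [ 0.06 -0.96  0.24]
top plate in stage [1.5 0. ] 0.148 res 0.161 998.0
scene plate in stage [0.3 7.7] 0.052 res 0.974 454.0
```

```bash
python3 -m crank '[{"ax":0,"ay":0,"az":0,"dx":0,"dy":-0.4,"dz":0,"fingers":-1},{"ax":0,"ay":0,"az":0,"dx":0,"dy":-0.4,"dz":0,"fingers":-1},{"ax":0,"ay":0,"az":0,"dx":0,"dy":-0.35,"dz":0,"fingers":-1},{"ax":0,"ay":0,"az":0,"dx":0,"dy":0,"dz":0,"fingers":-1},{"ax":0,"ay":0,"az":0,"dx":0,"dy":0,"dz":0,"fingers":-1},{"ax":0,"ay":0,"az":0,"dx":0,"dy":0,"dz":0,"fingers":-1},{"ax":0,"ay":0,"az":0,"dx":0,"dy":0,"dz":0,"fingers":-1},{"ax":0,"ay":0,"az":0,"dx":0,"dy":0,"dz":0,"fingers":-1}]'
python3 - <<'E'
from h import *
st()
E
python3 -m crank '[{"ax":0,"ay":0,"az":0,"dx":0,"dy":1,"dz":0,"fingers":-1},{"ax":0,"ay":0,"az":0,"dx":0,"dy":3,"dz":0,"fingers":-1},{"ax":0,"ay":0,"az":0,"dx":0,"dy":3,"dz":0,"fingers":-1},{"ax":0,"ay":0,"az":0,"dx":-2,"dy":2,"dz":0,"fingers":-1},{"ax":0,"ay":0,"az":0,"dx":-3,"dy":2,"dz":0,"fingers":-1},{"ax":0,"ay":0,"az":0,"dx":-3,"dy":2,"dz":0,"fingers":-1},{"ax":0,"ay":0,"az":0,"dx":0,"dy":2,"dz":0,"fingers":-1},{"ax":0,"ay":0,"az":0,"dx":0,"dy":0,"dz":0,"fingers":-1}]' >/dev/null
python3 - <<'E'
from h import *
st(); plate((613,-66,.03)); st()
i=cv2.imread("pics/last_top.png")
cv2.imwrite("pics/crop4.png",cv2.convertScaleAbs(cv2.resize(i[136:210,270:370],None,fx=8,fy=8,interpolation=cv2.INTER_CUBIC),alpha=1.8))
E
```

```text
time_s: 9.38
tcp_pos: [638.1, 12.8, 157.5]
tcp_rot: [[-0.0, 0.008, 1.0], [-0.0, 1.0, -0.008], [-1.0, -0.0, -0.0]]
force: [-0.0, 0.8, -1.2]
grip_width: 0.005
t 9.38 tcp stage [26.7 83.1] 157.5 F [-0.01  0.79 -1.19]
t 10.05 tcp stage [ 27.7 237.3] 239.9 F [-0.68  0.44 -0.81]
top plate in stage [3.8 3.1] 0.069 res 0.051 1106.0
scene plate in stage [-0.8  2.9] 0.094 res 0.105 863.0
t 10.25 tcp stage [ 26.1 232.4] 236.5 F [ 0.97 -0.51  0.14]
```

View pics/crop4.png

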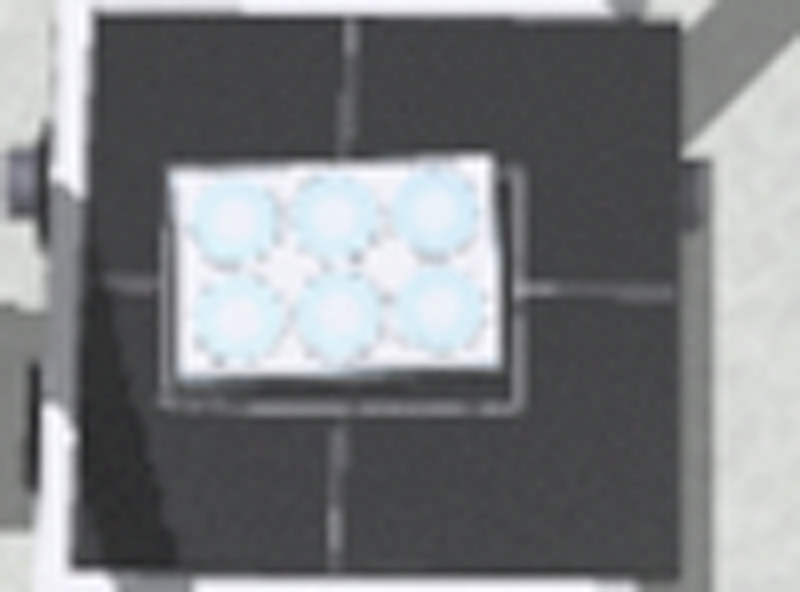

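Run:
```python
from h import *
i=cv2.imread("pics/last_top.png").astype(float).mean(2)
def S(pts,z): 
    return np.array([w2s(*p[:2]) for p in px2w("top",pts,z)])
def prof(A,B,z,off,mode,n=14,rng=7):
    """scan normal lines in stage coords: A->B edge, offset dir off"""
    out=[]
    for f in np.linspace(.12,.88,n):
        P=np.array(A)*(1-f)+np.array(B)*f; t=np.linspace(-rng,rng,113)
        L=P+np.outer(t,off); W=T2(ST,np.c_[L,np.full(len(L),z)]); uv=w2px("top",W).astype(np.float32)
        v=cv2.remap(i.astype(np.float32),uv[:,:1],uv[:,1:],cv2.INTER_LINEAR).ravel()
        if mode=="line":
            b=np.clip(v-np.percentile(v,50)-6,0,None); k=np.argmax(b); sl=slice(max(0,k-20),k+21)
            if b[k]>5: out.append((f,(b[sl]*t[sl]).sum()/b[sl].sum()))
        else:
            g=np.abs(np.gradient(cv2.GaussianBlur(v,(0,0),4).ravel())); k=np.argmax(g[8:-8])+8; sl=slice(max(0,k-12),k+13)
            out.append((f,(g[sl]*t[sl]).sum()/g[sl].sum()))
    o=np.array(out); 
    if len(o)<4: return None
    m=np.median(o[:,1]); o=o[abs(o[:,1]-m)<3]; c=np.polyfit(o[:,0]-.5,o[:,1],1); return len(o),c.round(2).tolist()
print("hairlines (slope,offset): front",prof((-113,0),(-52,0),150,(0,1),"line"),"rear",prof((52,0),(113,0),150,(0,1),"line"),"right",prof((0,-133),(0,-73),150,(1,0),"line"),"left",prof((0,72),(0,103),150,(1,0),"line"))
print("outline: front",prof((-48.8,69),(-48.8,-69),150,(1,0),"line",rng=5),"right",prof((-48,-69.9),(48,-69.9),150,(0,1),"line",rng=4))
p=np.array([3.5,3,.06]); 
def E(a,b): 
    c,s=np.cos(p[2]),np.sin(p[2]); r=np.array([[c,-s],[s,c]]); return [tuple(r@np.array(q)+p[:2]) for q in(a,b)]
h,k=42.75,63.9; nx=(np.cos(p[2]),np.sin(p[2])); ny=(-np.sin(p[2]),np.cos(p[2]))
for nm,a,b,o in(("rear",(h,k),(h,-k),nx),("front",(-h,k),(-h,-k),nx),("left",(h,k),(-h,k),ny),("right",(h,-k),(-h,-k),ny)):
    print("plate",nm,prof(*E(a,b),172,o,"edge"))
```

```text
hairlines (slope,offset): front (8, [-1.94, 1.45]) rear None right None left None
outline: front (9, [2.29, -0.61]) right None
plate rear (14, [2.26, 0.09])
plate front (14, [0.11, 0.27])
plate left (14, [0.88, -1.16])
plate right (14, [-1.63, -0.98])
```

```bash
cat > m.py <<'E'
from h import *
def load(): return cv2.imread("pics/last_top.png").astype(float).mean(2).astype(np.float32)
def line(i,A,B,off,rng=6,n=24,z=150):
    A,B=np.array(A,float),np.array(B,float); t=np.linspace(-rng,rng,97); out=[]
    for f in np.linspace(0,1,n):
        L=A*(1-f)+B*f+np.outer(t,off); uv=w2px("top",T2(ST,np.c_[L,np.full(97,z)])).astype(np.float32)
        v=cv2.remap(i,uv[:,:1],uv[:,1:],cv2.INTER_CUBIC).ravel(); v=v-np.interp(t,[-rng,rng],[v[:12].mean(),v[-12:].mean()])
        k=np.argmax(v); s=slice(max(0,k-20),k+21); b=np.clip(v[s]-v[k]*.3,0,None); out.append((f-.5,(b*t[s]).sum()/b.sum(),v[k]))
    o=np.array(out); o=o[abs(o[:,1]-np.median(o[:,1]))<1.5]
    return len(o),np.polyfit(o[:,0],o[:,1],1).round(2).tolist(),round(float(np.median(o[:,2])),1)
if __name__=="__main__":
    i=load()
    for nm,a in dict(hfront=((-111,0),(-53,0),(0,1)),hrear=((56,0),(111,0),(0,1)),hright=((0,-131),(0,-75),(1,0)),hleft=((0,77),(0,101),(1,0)),
      ofront=((-48.8,64),(-48.8,-64),(1,0)),oright=((-44,-69.9),(40,-69.9),(0,1)),oleft=((-44,69.9),(0,69.9),(0,1))).items(): print(nm,line(i,*a))
E
python3 m.py
```

```text
hfront (23, [-1.35, 1.27], 16.9)
hrear (22, [-0.83, 0.25], 15.9)
hright (24, [1.14, 0.93], 14.9)
hleft (24, [2.15, 1.0], 13.9)
ofront (24, [0.64, 0.04], 27.0)
oright (23, [1.13, 0.26], 31.0)
oleft (19, [0.42, -5.65], 7.5)
```

```bash
python3 -m crank '[{"ax":7,"ay":0,"az":0,"dx":-0.5,"dy":0,"dz":0,"fingers":-1},{"ax":7,"ay":0,"az":0,"dx":-0.5,"dy":0,"dz":0,"fingers":-1},{"ax":7,"ay":0,"az":0,"dx":0,"dy":0,"dz":0,"fingers":-1},{"ax":7,"ay":0,"az":0,"dx":0,"dy":0,"dz":0,"fingers":-1},{"ax":7,"ay":0,"az":0,"dx":0,"dy":0,"dz":0,"fingers":-1},{"ax":7,"ay":0,"az":0,"dx":0,"dy":0,"dz":0,"fingers":-1},{"ax":7,"ay":0,"az":0,"dx":0,"dy":0,"dz":0,"fingers":-1},{"ax":7,"ay":0,"az":0,"dx":0,"dy":0,"dz":0,"fingers":-1}]' >/dev/null
python3 -m crank '[{"ax":7,"ay":0,"az":0,"dx":0,"dy":0,"dz":0,"fingers":-1},{"ax":7,"ay":0,"az":0,"dx":0,"dy":0,"dz":0,"fingers":-1},{"ax":7,"ay":0,"az":0,"dx":0,"dy":0,"dz":0,"fingers":-1},{"ax":7,"ay":0,"az":0,"dx":0,"dy":0,"dz":0,"fingers":-1},{"ax":6,"ay":0,"az":0,"dx":0,"dy":0,"dz":0,"fingers":-1},{"ax":0,"ay":0,"az":0,"dx":0,"dy":0,"dz":3,"fingers":-1},{"ax":0,"ay":0,"az":0,"dx":0,"dy":0,"dz":3.5,"fingers":-1},{"ax":0,"ay":0,"az":0,"dx":0,"dy":0,"dz":3.5,"fingers":-1}]'
python3 - <<'E'
from h import *
X,Y=s2w(76,-32); go(X,Y,245,-.44)
E
```

```text
time_s: 11.58
tcp_pos: [637.8, 60.9, 246.5]
tcp_rot: [[-0.002, 1.0, -0.008], [-0.0, -0.008, -1.0], [-1.0, -0.002, 0.0]]
force: [1.0, -0.2, -0.3]
grip_width: 0.004
t 11.58 tcp [637.8  60.9 246.5] yaw -0.45 tilt [-0.002 -0.   ] F [ 0.96 -0.19 -0.32] w 0.4 j [ 0.09  0.35  1.56 -0.    1.23  0.1 ] 
 -> ax -0.01 deg; then (cm) dx 0.15 dy 5.00 dz 16.32
```

```bash
python3 -m crank '[{"ax":0,"ay":0,"az":0,"dx":0,"dy":1,"dz":3.2,"fingers":-1},{"ax":0,"ay":0,"az":0,"dx":0,"dy":1,"dz":3.2,"fingers":-1},{"ax":0,"ay":0,"az":0,"dx":0,"dy":1,"dz":3.2,"fingers":-1},{"ax":0,"ay":0,"az":0,"dx":0,"dy":1,"dz":3.2,"fingers":-1},{"ax":0,"ay":0,"az":0,"dx":0,"dy":1,"dz":3,"fingers":-1},{"ax":0,"ay":0,"az":0,"dx":2.5,"dy":0,"dz":0,"fingers":-1},{"ax":0,"ay":0,"az":0,"dx":2.5,"dy":0,"dz":0,"fingers":-1},{"ax":0,"ay":0,"az":0,"dx":2.5,"dy":0,"dz":0,"fingers":-1}]' >/dev/null
python3 - <<'E'
from h import *
X,Y=s2w(76,-32); go(X,Y,156.5,-.44)
ctrl.snapshot("top");X,Y=s2w(76,-32); go(X,Y,156.5,-.44)
E
```

```text
t 12.25 tcp [686.5 -97.9 170.9] yaw -0.63 tilt [-0.001 -0.   ] F [-0.6  -0.26  0.19] w 0.8 j [-0.14  0.5   1.51 -0.    1.13 -0.13] 
 -> ax -0.19 deg; then (cm) dx 1.44 dy 0.01 dz 0.47
t 12.3 tcp [683.4 -97.1 165. ] yaw -0.6 tilt [-0.008  0.001] F [-2.78  0.13 -3.51] w 0.3 j [-0.14  0.5   1.52 -0.    1.13 -0.13] 
 -> ax -0.16 deg; then (cm) dx 0.85 dy 0.32 dz 0.56
```

```bash
python3 -m crank '[{"ax":0,"ay":0,"az":0,"dx":0.4,"dy":0,"dz":0.3,"fingers":-1},{"ax":0,"ay":0,"az":0,"dx":0.4,"dy":0,"dz":0.2,"fingers":-1},{"ax":0,"ay":0,"az":0,"dx":0,"dy":0,"dz":0,"fingers":-1},{"ax":0,"ay":0,"az":0,"dx":0,"dy":-0.4,"dz":0,"fingers":-1},{"ax":0,"ay":0,"az":0,"dx":0,"dy":-0.4,"dz":0,"fingers":-1},{"ax":0,"ay":0,"az":0,"dx":0,"dy":0,"dz":0,"fingers":-1},{"ax":0,"ay":0,"az":0,"dx":0,"dy":0,"dz":0,"fingers":-1},{"ax":0,"ay":0,"az":0,"dx":0,"dy":0,"dz":0,"fingers":-1}]' >/dev/null
python3 - <<'E'
from h import *
st();X,Y=s2w(61,-32); go(X,Y,156.5,-.44)
E
```

```text
t 12.97 tcp stage [ 68.8 -30. ] 165.3 F [-0.76 -0.14  0.09]
t 12.97 tcp [ 679.4 -100.6  165.3] yaw -0.46 tilt [ 0.001 -0.   ] F [-0.76 -0.14  0.09] w 0.3 j [-0.15  0.49  1.53  0.    1.11 -0.14] 
 -> ax -0.02 deg; then (cm) dx 0.88 dy -0.78 dz 0.20
```

```bash
python3 -m crank '[{"ax":0,"ay":0,"az":0,"dx":0.5,"dy":0,"dz":0,"fingers":-1},{"ax":0,"ay":0,"az":0,"dx":0.4,"dy":0,"dz":0,"fingers":-1},{"ax":0,"ay":0,"az":0,"dx":0,"dy":0,"dz":0,"fingers":-1},{"ax":0,"ay":0,"az":0,"dx":0,"dy":-0.3,"dz":0,"fingers":-1},{"ax":0,"ay":0,"az":0,"dx":0,"dy":-0.3,"dz":0,"fingers":-1},{"ax":0,"ay":0,"az":0,"dx":0,"dy":-0.2,"dz":0,"fingers":-1},{"ax":0,"ay":0,"az":0,"dx":0,"dy":0,"dz":0,"fingers":-1},{"ax":0,"ay":0,"az":0,"dx":0,"dy":0,"dz":0,"fingers":-1}]' >/dev/null
python3 - <<'E'
from h import *
st()
E
python3 -m crank '[{"ax":0,"ay":0,"az":0,"dx":0,"dy":0.6,"dz":0,"fingers":-1},{"ax":0,"ay":0,"az":0,"dx":-1,"dy":0.6,"dz":0,"fingers":-1},{"ax":0,"ay":0,"az":0,"dx":-3,"dy":0,"dz":0,"fingers":-1},{"ax":0,"ay":0,"az":0,"dx":-3,"dy":0,"dz":0,"fingers":-1},{"ax":0,"ay":0,"az":0,"dx":-2.5,"dy":0,"dz":0,"fingers":-1},{"ax":0,"ay":0,"az":0,"dx":0,"dy":-1,"dz":-3.7,"fingers":-1},{"ax":0,"ay":0,"az":0,"dx":0,"dy":-1,"dz":-3.7,"fingers":-1},{"ax":0,"ay":0,"az":0,"dx":0,"dy":-1,"dz":-3.7,"fingers":-1}]' >/dev/null
python3 -m crank '[{"ax":0,"ay":0,"az":0,"dx":0,"dy":-1,"dz":-3.7,"fingers":-1},{"ax":0,"ay":0,"az":0,"dx":0,"dy":-1,"dz":-3.7,"fingers":-1},{"ax":0,"ay":0,"az":0,"dx":0,"dy":0,"dz":-3.7,"fingers":-1},{"ax":0,"ay":0,"az":0,"dx":0,"dy":0,"dz":-3.7,"fingers":-1},{"ax":0,"ay":0,"az":0,"dx":0,"dy":0,"dz":-2,"fingers":-1},{"ax":-7,"ay":0,"az":0,"dx":0,"dy":0,"dz":0,"fingers":-1},{"ax":-7,"ay":0,"az":0,"dx":0,"dy":0,"dz":0,"fingers":-1},{"ax":-7,"ay":0,"az":0,"dx":0,"dy":0,"dz":0,"fingers":-1}]' >/dev/null
cat >> m.py <<'E'
def pe(i,p):
    p=np.array(p,float)
    for _ in range(3):
        c,s=np.cos(p[2]),np.sin(p[2]); r=np.array([[c,-s],[s,c]]); h,k=42.75,63.9; d={}
        for nm,a,b,o in(("rear",(h,k),(h,-k),(1,0)),("front",(-h,k),(-h,-k),(1,0)),("left",(h,k),(-h,k),(0,1)),("right",(h,-k),(-h,-k),(0,1))):
            A,B,o=(r@np.array(q,float) for q in(a,b,o)); A,B=A+p[:2],B+p[:2]; t=np.linspace(-6,6,97); out=[]
            for f in np.linspace(.12,.88,20):
                L=A*(1-f)+B*f+np.outer(t,o); uv=w2px("top",T2(ST,np.c_[L,np.full(97,172.)])).astype(np.float32)
                v=cv2.GaussianBlur(cv2.remap(i,uv[:,:1],uv[:,1:],cv2.INTER_CUBIC),(0,0),3).ravel(); g=np.abs(np.gradient(v)); q=np.argmax(g[6:-6])+6; sl=slice(max(0,q-10),q+11)
                out.append((f-.5,(g[sl]*t[sl]).sum()/g[sl].sum()))
            x=np.array(out); x=x[abs(x[:,1]-np.median(x[:,1]))<2]; d[nm]=np.polyfit(x[:,0],x[:,1],1)
        sh=r@np.array([(d["rear"][1]+d["front"][1])/2,(d["left"][1]+d["right"][1])/2])
        dy=np.array([d["rear"][0]/127.8,d["front"][0]/127.8,-d["left"][0]/85.5,-d["right"][0]/85.5])
        p+=np.r_[sh,dy.mean()]
    print("plate edges fit (ST frame)",p.round(3),"yaw spread",dy.round(3),{k:v[1].round(1) for k,v in d.items()})
E
python3 - <<'E'
from m import *
st(); plate((611,-69,.02)); st(); pe(load(),(0,1.5,.02))
import subprocess
E
python3 m.py; cp pics/last_top.png pics/t2.png
```

```text
t 13.63 tcp stage [ 60.6 -30.1] 155.8 F [-0.29  0.32 -0.44]
t 14.97 tcp stage [ 23.5 250.2] 251.5 F [-0.1  -0.4  -0.01]
top plate in stage [2.9 3.6] 0.064 res 0.054 1083.0
scene plate in stage [-0.7  1.9] 0.016 res 0.126 844.0
t 15.17 tcp stage [ 23.4 249.1] 251.2 F [-0.02 -0.03  0.24]
plate edges fit (ST frame) [3.831 2.047 0.063] yaw spread [0.001 0.021 0.021 0.025] {'rear': np.float64(-0.3), 'front': np.float64(0.4), 'left': np.float64(-0.1), 'right': np.float64(1.1)}
hfront (23, [-1.26, 1.26], 16.7)
hrear (22, [-0.94, 0.25], 15.4)
hright (24, [1.1, 0.92], 14.5)
hleft (24, [1.58, 0.92], 13.8)
ofront (24, [0.58, 0.06], 26.8)
oright (23, [1.11, 0.27], 30.3)
oleft (19, [0.41, -5.63], 6.2)
```

```bash
python3 -m crank '[{"ax":7,"ay":0,"az":0,"dx":0,"dy":0,"dz":0,"fingers":-1},{"ax":7,"ay":0,"az":0,"dx":0,"dy":0,"dz":0,"fingers":-1},{"ax":7,"ay":0,"az":0,"dx":0,"dy":0,"dz":0,"fingers":-1},{"ax":0,"ay":0,"az":0,"dx":0,"dy":1,"dz":3.5,"fingers":-1},{"ax":0,"ay":0,"az":0,"dx":0,"dy":1,"dz":3.5,"fingers":-1},{"ax":0,"ay":0,"az":0,"dx":0,"dy":1,"dz":3.5,"fingers":-1},{"ax":0,"ay":0,"az":0,"dx":0,"dy":1,"dz":3.5,"fingers":-1},{"ax":0,"ay":0,"az":0,"dx":0,"dy":0.7,"dz":3.5,"fingers":-1}]' >/dev/null
python3 -m crank '[{"ax":0,"ay":0,"az":0,"dx":0,"dy":0.5,"dz":3.5,"fingers":-1},{"ax":0,"ay":0,"az":0,"dx":0,"dy":0,"dz":3.5,"fingers":-1},{"ax":0,"ay":0,"az":0,"dx":0,"dy":0,"dz":3.5,"fingers":-1},{"ax":0,"ay":0,"az":0,"dx":0,"dy":0,"dz":0,"fingers":-1},{"ax":0,"ay":0,"az":0,"dx":3,"dy":0,"dz":0,"fingers":-1},{"ax":0,"ay":0,"az":0,"dx":3,"dy":0,"dz":0,"fingers":-1},{"ax":0,"ay":0,"az":0,"dx":0,"dy":0,"dz":0,"fingers":-1},{"ax":0,"ay":0,"az":0,"dx":0,"dy":0,"dz":0,"fingers":-1}]' >/dev/null
python3 - <<'E'
from h import *
X,Y=s2w(70,-32); go(X,Y,156.5,-.44)
E
```

```text
t 16.5 tcp [ 684.3 -101.5  189.6] yaw -0.61 tilt [-0.003  0.001] F [-0.15 -0.37  0.21] w 0.0 j [-0.15  0.48  1.5   0.    1.17 -0.14] 
 -> ax -0.17 deg; then (cm) dx 3.31 dy -0.37 dz 0.12
```

```bash
python3 -m crank '[{"ax":0,"ay":0,"az":0,"dx":1.7,"dy":0,"dz":0.1,"fingers":-1},{"ax":0,"ay":0,"az":0,"dx":1.6,"dy":0,"dz":0,"fingers":-1},{"ax":0,"ay":0,"az":0,"dx":0,"dy":-0.4,"dz":0,"fingers":-1},{"ax":0,"ay":0,"az":0,"dx":0,"dy":-0.3,"dz":0,"fingers":-1},{"ax":0,"ay":0,"az":0,"dx":0,"dy":-0.4,"dz":0,"fingers":-1},{"ax":0,"ay":0,"az":0,"dx":0,"dy":-0.4,"dz":0,"fingers":-1},{"ax":0,"ay":0,"az":0,"dx":0,"dy":-0.3,"dz":0,"fingers":-1},{"ax":0,"ay":0,"az":0,"dx":0,"dy":0,"dz":0,"fingers":-1}]' >/dev/null
python3 - <<'E'
from h import *
st(); cv2.imwrite("pics/s5.png",ctrl.snapshot("scene")); i=cv2.imread("pics/s5.png"); cv2.imwrite("pics/crop5.png",cv2.convertScaleAbs(cv2.resize(i[160:260,255:380],None,fx=6,fy=6,interpolation=cv2.INTER_CUBIC),alpha=1.6)); st()
E
```

```text
t 17.17 tcp stage [ 56.6 -32.1] 158.8 F [ 0.35 -0.35 -0.17]
t 17.22 tcp stage [ 56.7 -32.1] 158.5 F [0.44 0.87 0.05]
```

View pics/crop5.png

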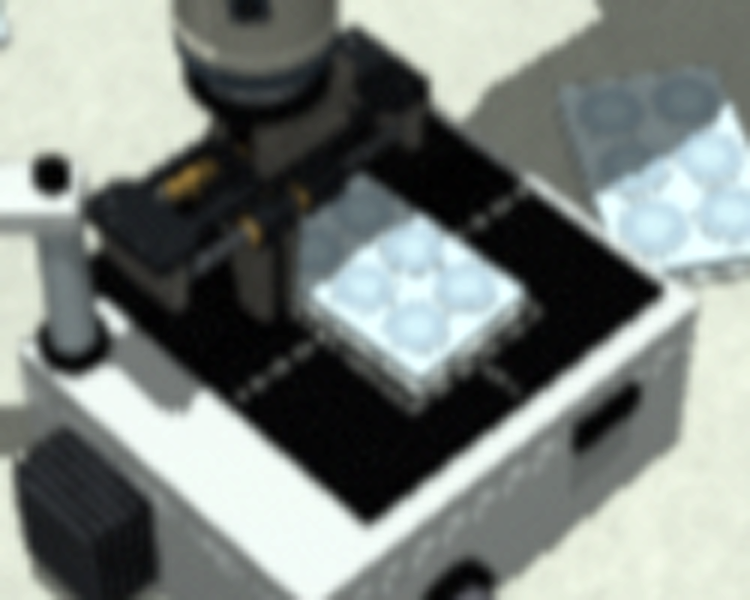

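The fingers stand at the plate's rear long side (crop 280,320), and the plate sits almost in its outline. I'll back off and measure.

```bash
python3 -m crank '[{"ax":0,"ay":0,"az":0,"dx":0,"dy":0.6,"dz":0,"fingers":-1},{"ax":0,"ay":0,"az":0,"dx":-1,"dy":0.6,"dz":0,"fingers":-1},{"ax":0,"ay":0,"az":0,"dx":-3,"dy":0,"dz":0,"fingers":-1},{"ax":0,"ay":0,"az":0,"dx":-3,"dy":0,"dz":0,"fingers":-1},{"ax":0,"ay":0,"az":0,"dx":-1.5,"dy":0,"dz":0,"fingers":-1},{"ax":0,"ay":0,"az":0,"dx":0,"dy":-1,"dz":-3.7,"fingers":-1},{"ax":0,"ay":0,"az":0,"dx":0,"dy":-1,"dz":-3.7,"fingers":-1},{"ax":0,"ay":0,"az":0,"dx":0,"dy":-1,"dz":-3.7,"fingers":-1}]' >/dev/null
python3 -m crank '[{"ax":0,"ay":0,"az":0,"dx":0,"dy":-1,"dz":-3.7,"fingers":-1},{"ax":0,"ay":0,"az":0,"dx":0,"dy":-1,"dz":-3.7,"fingers":-1},{"ax":0,"ay":0,"az":0,"dx":0,"dy":0,"dz":-3.7,"fingers":-1},{"ax":0,"ay":0,"az":0,"dx":0,"dy":0,"dz":-3.7,"fingers":-1},{"ax":0,"ay":0,"az":0,"dx":0,"dy":0,"dz":-2.5,"fingers":-1},{"ax":-7,"ay":0,"az":0,"dx":0,"dy":0,"dz":0,"fingers":-1},{"ax":-7,"ay":0,"az":0,"dx":0,"dy":0,"dz":0,"fingers":-1},{"ax":-7,"ay":0,"az":0,"dx":0,"dy":0,"dz":0,"fingers":-1}]' >/dev/null
python3 - <<'E'
from m import *
st(); plate((611,-69,.02)); pe(load(),(0,1.5,.02)); pe(load(),(3,2,.05))
i=cv2.imread("pics/last_top.png")
cv2.imwrite("pics/crop6.png",cv2.convertScaleAbs(cv2.resize(i[146:204,278:348],None,fx=10,fy=10,interpolation=cv2.INTER_CUBIC),alpha=1.6))
E
```

```text
t 18.55 tcp stage [ 19.4 253.2] 243.2 F [-0.46  0.05 -0.66]
top plate in stage [1.  4.4] 0.041 res 0.053 1091.0
scene plate in stage [-1.5  3.3] 0.058 res 0.068 898.0
plate edges fit (ST frame) [2.075 2.979 0.032] yaw spread [ 0.001  0.008  0.004 -0.016] {'rear': np.float64(0.3), 'front': np.float64(-0.3), 'left': np.float64(-2.0), 'right': np.float64(1.9)}
plate edges fit (ST frame) [1.76  2.715 0.058] yaw spread [-0.01  -0.016  0.013  0.018] {'rear': np.float64(-0.2), 'front': np.float64(-0.1), 'left': np.float64(-1.2), 'right': np.float64(1.2)}
```

View pics/crop6.png

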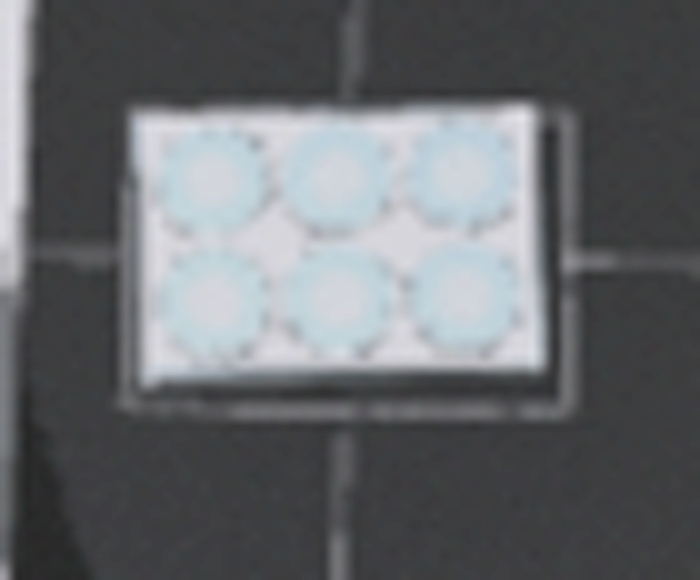

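Run:
```python
from m import *
def S(c,z): return np.array([w2s(*p[:2]) for p in px2w("top",(np.atleast_2d(c).astype(float)+.5)/10-.5+[278,146],z)])
W=S([[213,178],[338,177],[460,172],[213,305],[340,300],[465,298]],171)
print("wells",W.round(1).tolist(),"mean",W.mean(0)); 
r=W[[0,3]]-W[[2,5]]; c=W[:3]-W[3:]
print("yaw", np.arctan2(-r[:,0],r[:,1]).round(3), np.arctan2(c[:,1],c[:,0]).round(3))
H=S([[30,252],[690,263],[355,20],[335,560]],150); print("hair",H.round(1).tolist())
O=S([[125,406],[570,413],[570,110]],150); print("outline corners",O.round(1).tolist())
```

```text
wells [[21.3, 43.1], [22.2, 3.6], [24.4, -34.9], [-20.0, 41.9], [-17.7, 2.0], [-16.4, -37.2]] mean [2.30918338 3.09519631]
yaw [0.041 0.045] [0.029 0.039 0.056]
hair [[1.6, 102.4], [1.3, -108.6], [80.5, 0.2], [-96.8, 2.5]]
outline corners [[-48.3, 70.3], [-48.3, -70.9], [51.4, -69.7]]
```

```bash
python3 -m crank '[{"ax":7,"ay":0,"az":0,"dx":0,"dy":0,"dz":0,"fingers":0},{"ax":7,"ay":0,"az":0,"dx":0,"dy":0,"dz":0,"fingers":0},{"ax":7,"ay":0,"az":0,"dx":0,"dy":0,"dz":0,"fingers":0},{"ax":0,"ay":0,"az":0,"dx":0,"dy":-0.5,"dz":3.5,"fingers":0},{"ax":0,"ay":0,"az":0,"dx":0,"dy":-0.5,"dz":3.5,"fingers":0},{"ax":0,"ay":0,"az":0,"dx":0,"dy":-0.5,"dz":3.5,"fingers":0},{"ax":0,"ay":0,"az":0,"dx":1,"dy":0,"dz":3.5,"fingers":0},{"ax":0,"ay":0,"az":0,"dx":2,"dy":0,"dz":0,"fingers":0}]' >/dev/null
python3 -m crank '[{"ax":0,"ay":0,"az":0,"dx":2,"dy":0,"dz":0,"fingers":0},{"ax":0,"ay":0,"az":0,"dx":2,"dy":0,"dz":0,"fingers":0},{"ax":0,"ay":0,"az":0,"dx":0,"dy":0,"dz":0,"fingers":0},{"ax":0,"ay":0,"az":0,"dx":0,"dy":0,"dz":0,"fingers":0},{"ax":0,"ay":0,"az":0,"dx":0,"dy":0,"dz":0,"fingers":0},{"ax":0,"ay":0,"az":0,"dx":0,"dy":0,"dz":0,"fingers":0},{"ax":0,"ay":0,"az":0,"dx":0,"dy":0,"dz":0,"fingers":0},{"ax":0,"ay":0,"az":0,"dx":0,"dy":0,"dz":0,"fingers":0}]' >/dev/null
python3 - <<'E'
from h import *
st();X,Y=s2w(5,75.5); go(X,Y,156.5,-.44)
E
```

```text
t 20.08 tcp stage [  4.3 112.2] 173.6 F [ 0.31 -0.47  0.05]
t 20.08 tcp [616.   42.  173.6] yaw -0.48 tilt [0.002 0.   ] F [ 0.31 -0.47  0.05] w 46.1 j [ 0.07  0.38  1.69 -0.    1.07  0.07] 
 -> ax -0.04 deg; then (cm) dx 1.71 dy 0.07 dz 3.67
```

```bash
python3 -m crank '[{"ax":0,"ay":0,"az":0,"dx":1.7,"dy":0,"dz":0,"fingers":0},{"ax":0,"ay":0,"az":0,"dx":0,"dy":0,"dz":1.2,"fingers":0},{"ax":0,"ay":0,"az":0,"dx":0,"dy":0,"dz":0.8,"fingers":0},{"ax":0,"ay":0,"az":0,"dx":0,"dy":0,"dz":0.5,"fingers":0},{"ax":0,"ay":0,"az":0,"dx":0,"dy":0,"dz":0.4,"fingers":0},{"ax":0,"ay":0,"az":0,"dx":0,"dy":0,"dz":0.4,"fingers":0},{"ax":0,"ay":0,"az":0,"dx":0,"dy":0,"dz":0.4,"fingers":0},{"ax":0,"ay":0,"az":0,"dx":0,"dy":0,"dz":0,"fingers":0}]' >/dev/null
python3 - <<'E'
from h import *
st(); plate((612,-68,.04)); st()
i=cv2.imread("pics/last_top.png");j=cv2.imread("pics/last_scene.png")
a=cv2.resize(i[146:204,268:348],None,fx=7,fy=7,interpolation=cv2.INTER_CUBIC)[:,:400]
b=cv2.resize(j[170:240,290:355],None,fx=6,fy=6,interpolation=cv2.INTER_CUBIC)
c=np.zeros((430,800,3),np.uint8);c[:a.shape[0],:400]=a;c[:420,405:795]=b[:420,:390]
cv2.imwrite("pics/crop7.png",cv2.convertScaleAbs(c,alpha=1.8))
E
```

```text
t 20.75 tcp stage [ 4.  74.2] 156.0 F [-0.15  0.35 -0.97]
top plate in stage [-1.7  0.9] 0.013 res 0.326 846.0
scene plate in stage [28.2 -9.2] -0.702 res 3.128 214.0
t 20.95 tcp stage [ 3.7 75.1] 155.6 F [ 0.34  0.45 -0.66]
```

View pics/crop7.png

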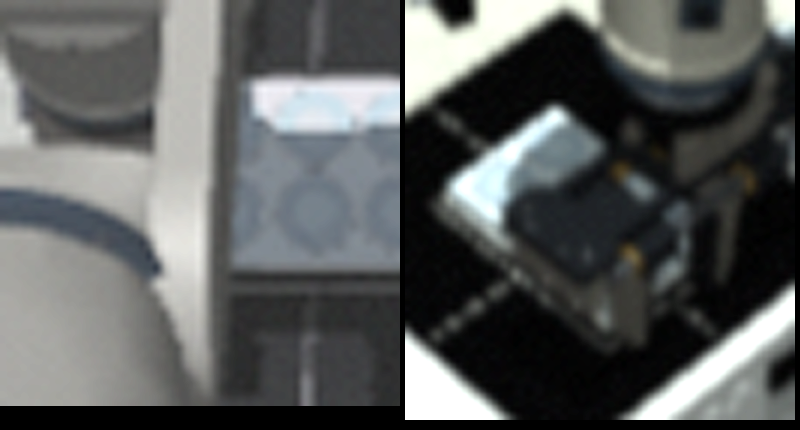

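```bash
python3 -m crank '[{"ax":0,"ay":0,"az":0,"dx":0,"dy":0,"dz":-0.8,"fingers":0},{"ax":0,"ay":0,"az":0,"dx":0,"dy":0,"dz":-3,"fingers":0},{"ax":0,"ay":0,"az":0,"dx":-3,"dy":0,"dz":-2.5,"fingers":0},{"ax":0,"ay":0,"az":0,"dx":-3,"dy":0,"dz":-2.5,"fingers":0},{"ax":0,"ay":0,"az":0,"dx":-3,"dy":0,"dz":-2.5,"fingers":0},{"ax":0,"ay":0,"az":0,"dx":0,"dy":0,"dz":-3,"fingers":0},{"ax":0,"ay":0,"az":0,"dx":0,"dy":0,"dz":-3,"fingers":0},{"ax":0,"ay":0,"az":0,"dx":0,"dy":0,"dz":-2,"fingers":0}]' >/dev/null
cat >> m.py <<'E'
def wells(f):
    i=cv2.imread(f).astype(np.float32); big=cv2.resize(i,None,fx=10,fy=10,interpolation=cv2.INTER_CUBIC)
    cy=np.clip((big[...,0]-big[...,2])/(big.mean(2)+1)-.04,0,None)*(big.mean(2)>75)
    uv=w2px("top",T2(ST,np.array([[x,y,171.] for x in(80,-70) for y in(90,-90)]))); lo=uv.min(0);hi=uv.max(0)
    p=np.array([2.3,3.1,.03]); L=np.array([[x,y] for x in(20,-20) for y in(39.5,0,-39.5)],float)
    for _ in range(8):
        c,s=np.cos(p[2]),np.sin(p[2]); G=L@np.array([[c,s],[-s,c]])+p[:2]; M=[]
        for g in G:
            u=((w2px("top",T2(ST,np.array([[*g,171.]])))[0]+.5)*10-.5); x,y=u.round().astype(int); r=75
            q=cy[y-r:y+r+1,x-r:x+r+1]*(np.hypot(*np.mgrid[-r:r+1,-r:r+1])<70); yy,xx=np.mgrid[-r:r+1,-r:r+1]
            if q.sum()<1: M.append([np.nan]*2); continue
            c_=np.array([x+(q*xx).sum()/q.sum(),y+(q*yy).sum()/q.sum()]); W=px2w("top",(c_+.5)/10-.5,171)[0]; M.append(w2s(*W[:2]))
        M=np.array(M); 
        A,_=cv2.estimateAffinePartial2D(L,M); p=np.array([A[0,2],A[1,2],np.arctan2(A[1,0],A[0,0])])
    print("wells",p.round(3),"scale",round(float(np.hypot(A[0,0],A[1,0])),3),"resid",np.round(M-(L@A[:,:2].T+A[:,2]),1).tolist())
E
cp pics/last_top.png pics/bad.png
python3 - <<'E'
from m import *
st(); plate((612,-68,.04))
wells("pics/last_top.png"); wells("pics/t2.png"); wells("pics/top0.png"); pe(load(),(2,1,.0))
E
```

```text
t 21.62 tcp stage [  3.6 271.4] 246.5 F [-0.27 -0.84 -0.1 ]
top plate in stage [-0.4 -1.4] -0.002 res 0.086 1050.0
scene plate in stage [-4.8  1.1] 0.004 res 0.076 881.0
wells [ 0.921 -0.76   0.02 ] scale 0.994 resid [[0.1, 0.3], [-0.2, -0.5], [0.1, 0.5], [0.2, -0.0], [-0.1, -0.2], [-0.2, -0.1]]
wells [4.902 1.96  0.066] scale 0.989 resid [[0.0, 0.0], [-0.4, 0.2], [0.0, -0.3], [0.1, 0.2], [-0.0, -0.3], [0.2, 0.2]]
wells [ 5.685 -1.916  0.137] scale 0.998 resid [[1.3, -8.1], [0.1, 0.3], [-0.2, -0.1], [0.7, -8.1], [0.2, -0.2], [-0.1, -0.0]]
plate edges fit (ST frame) [-0.921 -0.739  0.021] yaw spread [-0.005 -0.015  0.011  0.009] {'rear': np.float64(0.9), 'front': np.float64(-0.9), 'left': np.float64(-1.2), 'right': np.float64(1.2)}
```

```bash
python3 m.py
python3 - <<'E'
from m import *
i=cv2.imread("pics/last_top.png")
cv2.imwrite("pics/crop8.png",cv2.convertScaleAbs(cv2.resize(i[146:204,278:348],None,fx=10,fy=10,interpolation=cv2.INTER_CUBIC),alpha=1.6))
X,Y=s2w(0,0); go(450.3,-358,150,-1.828*57.2958+90)
E
```

```text
hfront (24, [-1.36, 1.24], 17.4)
hrear (21, [-0.69, 0.24], 16.2)
hright (24, [1.0, 0.96], 14.7)
hleft (24, [1.45, 0.97], 14.4)
ofront (24, [0.73, 0.14], 30.1)
oright (15, [0.04, 5.82], 9.9)
oleft (23, [1.68, 1.0], 25.0)
t 21.82 tcp [616.2 198.4 245.3] yaw -0.38 tilt [-0.001 -0.001] F [ 0.12 -0.15  0.42] w 45.7 j [ 0.31  0.36  1.55 -0.    1.23  0.32] 
 -> ax 14.36 deg; then (cm) dx 9.53 dy -1.89 dz 58.03
```

View pics/crop8.png

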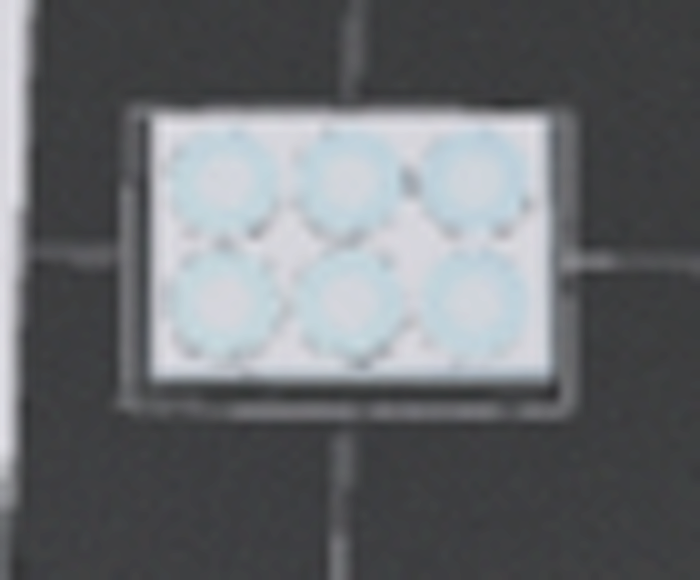

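```bash
python3 -m crank '[{"ax":7.1,"ay":0,"az":0,"dx":0,"dy":0,"dz":0,"fingers":0.3},{"ax":7.1,"ay":0,"az":0,"dx":0,"dy":0,"dz":0,"fingers":0.3},{"ax":0,"ay":0,"az":0,"dx":0,"dy":-0.1,"dz":3.6,"fingers":0.3},{"ax":0,"ay":0,"az":0,"dx":0,"dy":-0.1,"dz":3.6,"fingers":0.3},{"ax":0,"ay":0,"az":0,"dx":0,"dy":-0.1,"dz":3.6,"fingers":0.3},{"ax":0,"ay":0,"az":0,"dx":0,"dy":-0.1,"dz":3.6,"fingers":0.3},{"ax":0,"ay":0,"az":0,"dx":0,"dy":-0.1,"dz":3.6,"fingers":0.3},{"ax":0,"ay":0,"az":0,"dx":0,"dy":-0.1,"dz":3.6,"fingers":0.3}]' >/dev/null
python3 -m crank '[{"ax":0,"ay":0,"az":0,"dx":0,"dy":-0.1,"dz":3.6,"fingers":0.3},{"ax":0,"ay":0,"az":0,"dx":0,"dy":-0.1,"dz":3.6,"fingers":0.3},{"ax":0,"ay":0,"az":0,"dx":0,"dy":-0.1,"dz":3.6,"fingers":0.3},{"ax":0,"ay":0,"az":0,"dx":0,"dy":-0.1,"dz":3.6,"fingers":0.3},{"ax":0,"ay":0,"az":0,"dx":0,"dy":-0.1,"dz":3.6,"fingers":0.3},{"ax":0,"ay":0,"az":0,"dx":0,"dy":-0.1,"dz":3.6,"fingers":0.3},{"ax":0,"ay":0,"az":0,"dx":0,"dy":-0.1,"dz":3.6,"fingers":0.3},{"ax":0,"ay":0,"az":0,"dx":0,"dy":-0.1,"dz":3.6,"fingers":0.3}]' >/dev/null
python3 - <<'E'
from h import *
go(450.3,-358,60,-14.74)
E
```

```text
t 23.15 tcp [ 473.6 -288.6  245.7] yaw -14.75 tilt [-0. -0.] F [ 0.49 -0.35  0.27] w 60.1 j [-0.55  0.21  1.75 -0.    1.18 -0.29] 
 -> ax -0.01 deg; then (cm) dx 18.57 dy -0.49 dz 7.30
```

```bash
python3 -m crank '[{"ax":0,"ay":0,"az":0,"dx":0,"dy":-0.2,"dz":3.6,"fingers":0.3},{"ax":0,"ay":0,"az":0,"dx":0,"dy":-0.2,"dz":3,"fingers":0.3},{"ax":0,"ay":0,"az":0,"dx":3.5,"dy":0,"dz":0,"fingers":0.3},{"ax":0,"ay":0,"az":0,"dx":3.5,"dy":0,"dz":0,"fingers":0.3},{"ax":0,"ay":0,"az":0,"dx":3.5,"dy":0,"dz":0,"fingers":0.3},{"ax":0,"ay":0,"az":0,"dx":3.5,"dy":0,"dz":0,"fingers":0.3},{"ax":0,"ay":0,"az":0,"dx":3.5,"dy":0,"dz":0,"fingers":0.3},{"ax":0,"ay":0,"az":0,"dx":0,"dy":0,"dz":0,"fingers":0.3}]' >/dev/null
python3 - <<'E'
from h import *
cv2.imwrite("pics/s9.png",ctrl.snapshot("scene")); i=cv2.imread("pics/s9.png"); cv2.imwrite("pics/crop9.png",cv2.convertScaleAbs(cv2.resize(i[110:210,230:350],None,fx=6,fy=6,interpolation=cv2.INTER_CUBIC),alpha=1.5))
print(w2px("scene",[[450.3,-358,28]]))
go(450.3,-358,5,-14.74)
E
```

```text
[[296.46492203 166.95890343]]
t 23.87 tcp [ 451.8 -347.9   67.8] yaw -14.74 tilt [-0.006  0.004] F [-0.2  -0.46  0.43] w 59.8 j [-0.66  0.45  1.86 -0.    0.83 -0.4 ] 
 -> ax 0.00 deg; then (cm) dx 6.28 dy 0.11 dz 1.01
```

View pics/crop9.png

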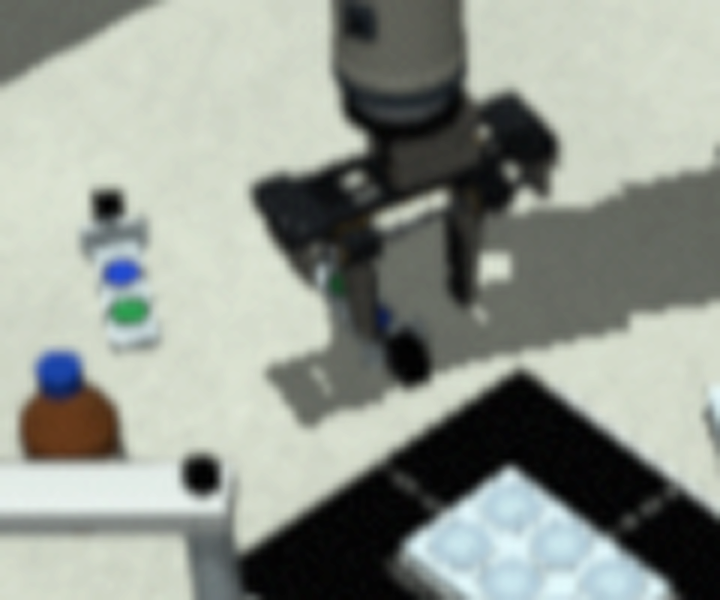

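```bash
python3 -m crank '[{"ax":0,"ay":0,"az":0,"dx":0,"dy":0.1,"dz":1,"fingers":0.3},{"ax":0,"ay":0,"az":0,"dx":2.2,"dy":0,"dz":0,"fingers":0.3},{"ax":0,"ay":0,"az":0,"dx":2.2,"dy":0,"dz":0,"fingers":0.3},{"ax":0,"ay":0,"az":0,"dx":1.5,"dy":0,"dz":0,"fingers":0.3},{"ax":0,"ay":0,"az":0,"dx":0,"dy":0,"dz":0,"fingers":0.3},{"ax":0,"ay":0,"az":0,"dx":0,"dy":0,"dz":0,"fingers":0.3},{"ax":0,"ay":0,"az":0,"dx":0,"dy":0,"dz":0,"fingers":0.3},{"ax":0,"ay":0,"az":0,"dx":0,"dy":0,"dz":0,"fingers":0.3}]' >/dev/null
python3 - <<'E'
from h import *
go(450.3,-358,5,-14.74)
E
```

```text
t 24.53 tcp [ 454.5 -360.2   13.7] yaw -14.68 tilt [ 0.003 -0.002] F [ 0.32  1.06 -0.63] w 59.8 j [-0.67  0.54  1.87 -0.    0.73 -0.42] 
 -> ax 0.06 deg; then (cm) dx 0.87 dy -0.46 dz -0.11
```

```bash
python3 -m crank '[{"ax":0,"ay":0,"az":0,"dx":0.4,"dy":-0.4,"dz":-0.1,"fingers":0.3},{"ax":0,"ay":0,"az":0,"dx":0.4,"dy":0,"dz":0,"fingers":0.3},{"ax":0,"ay":0,"az":0,"dx":0,"dy":0,"dz":0,"fingers":-1},{"ax":0,"ay":0,"az":0,"dx":0,"dy":0,"dz":0,"fingers":-1},{"ax":0,"ay":0,"az":0,"dx":0,"dy":0,"dz":0,"fingers":-1},{"ax":0,"ay":0,"az":0,"dx":0,"dy":0,"dz":0,"fingers":-1},{"ax":0,"ay":0,"az":0,"dx":0,"dy":0,"dz":0,"fingers":-1},{"ax":0,"ay":0,"az":0,"dx":0,"dy":0,"dz":0,"fingers":-1}]' 30 >/dev/null
python3 - <<'E'
from h import *
go(440,-358,170,-.44)
E
```

```text
t 25.2 tcp [ 449.7 -356.9    3.6] yaw -14.67 tilt [-0.  0.] F [ 0.39 -0.14  1.49] w 22.3 j [-0.67  0.55  1.88 -0.    0.71 -0.42] 
 -> ax -14.23 deg; then (cm) dx -16.64 dy -0.97 dz 0.11
```

```bash
python3 -m crank '[{"ax":0,"ay":0,"az":0,"dx":-2,"dy":0,"dz":0,"fingers":-1},{"ax":0,"ay":0,"az":0,"dx":-3.5,"dy":0,"dz":0,"fingers":-1},{"ax":0,"ay":0,"az":0,"dx":-3.5,"dy":0,"dz":0,"fingers":-1},{"ax":0,"ay":0,"az":0,"dx":-3.5,"dy":0,"dz":0,"fingers":-1},{"ax":-4.8,"ay":0,"az":0,"dx":-3.5,"dy":0,"dz":0,"fingers":-1},{"ax":-4.8,"ay":0,"az":0,"dx":0,"dy":-0.5,"dz":0,"fingers":-1},{"ax":-4.6,"ay":0,"az":0,"dx":0,"dy":-0.5,"dz":0,"fingers":-1},{"ax":0,"ay":0,"az":0,"dx":0,"dy":0,"dz":-2,"fingers":-1}]' >/dev/null
python3 -m crank '[{"ax":0,"ay":0,"az":0,"dx":0,"dy":0,"dz":-3.5,"fingers":-1},{"ax":0,"ay":0,"az":0,"dx":0,"dy":0,"dz":-3.7,"fingers":-1},{"ax":0,"ay":0,"az":0,"dx":0,"dy":0,"dz":-3.7,"fingers":-1},{"ax":0,"ay":0,"az":0,"dx":0,"dy":0,"dz":-3.7,"fingers":-1},{"ax":0,"ay":0,"az":0,"dx":0,"dy":0,"dz":-3.7,"fingers":-1},{"ax":0,"ay":0,"az":0,"dx":0,"dy":0,"dz":-3.7,"fingers":-1},{"ax":0,"ay":0,"az":0,"dx":0,"dy":0,"dz":-3.7,"fingers":-1},{"ax":0,"ay":0,"az":0,"dx":0,"dy":0,"dz":-3.7,"fingers":-1}]' >/dev/null
python3 -m crank '[{"ax":0,"ay":0,"az":0,"dx":0,"dy":0,"dz":-3.7,"fingers":-1},{"ax":0,"ay":0,"az":0,"dx":0,"dy":0,"dz":-3.7,"fingers":-1},{"ax":0,"ay":0,"az":0,"dx":0,"dy":0,"dz":-3.7,"fingers":-1},{"ax":0,"ay":0,"az":0,"dx":0,"dy":0,"dz":-3.7,"fingers":-1},{"ax":0,"ay":0,"az":0,"dx":0,"dy":0,"dz":-3.7,"fingers":-1},{"ax":0,"ay":0,"az":0,"dx":0,"dy":0,"dz":-3.7,"fingers":-1},{"ax":0,"ay":0,"az":0,"dx":0,"dy":0,"dz":-2,"fingers":-1},{"ax":0,"ay":0,"az":0,"dx":0,"dy":0,"dz":0,"fingers":-1}]' >/dev/null
python3 - <<'E'
from h import *
go(562,205,104.6,-.44)
E
```

```text
t 27.2 tcp [444.5 203.9 163.7] yaw -0.3 tilt [0.001 0.001] F [-0.21 -0.12 -2.6 ] w 21.8 j [0.43 0.2  1.97 0.   0.97 0.43] 
 -> ax 0.14 deg; then (cm) dx 5.91 dy 11.75 dz -0.20
```

```bash
python3 -m crank '[{"ax":0,"ay":0,"az":0,"dx":0,"dy":3,"dz":0,"fingers":-1},{"ax":0,"ay":0,"az":0,"dx":0,"dy":3,"dz":0,"fingers":-1},{"ax":0,"ay":0,"az":0,"dx":0,"dy":3,"dz":0,"fingers":-1},{"ax":0,"ay":0,"az":0,"dx":2,"dy":2.7,"dz":0,"fingers":-1},{"ax":0.1,"ay":0,"az":0,"dx":2,"dy":0,"dz":0,"fingers":-1},{"ax":0,"ay":0,"az":0,"dx":1.9,"dy":0,"dz":0,"fingers":-1},{"ax":0,"ay":0,"az":0,"dx":0,"dy":0,"dz":0,"fingers":-1},{"ax":0,"ay":0,"az":0,"dx":0,"dy":0,"dz":0,"fingers":-1}]' >/dev/null
python3 - <<'E'
from h import *
go(562,205,105,-.44)
o=ctrl.get_obs(); p=o["tcp_pos"]
for n in("top","scene"):
    cv2.imwrite(f"pics/i_{n}.png",ctrl.snapshot(n))
    S=[m["pixels"] for m in ctrl.silhouettes(n,"slider")]
    zb=p[2]-3.6
    B=[(a,b,c,d,e+zb,f+zb) for a,b,c,d,e,f in SLID]
    for s in S:
        ys,xs=np.nonzero(s); q=px2w(n,[[xs.mean(),ys.mean()]],zb+8)[0]
        print(n,s.sum(),q.round())
        if np.hypot(q[0]-562,q[1]-150)<90:
            print("  fit blade",[np.round(v,3).tolist() for v in fitbox({n:s.astype(np.float32)},B[2:],(p[0],p[1],-1.578))])
            print("  fit all",[np.round(v,3).tolist() for v in fitbox({n:s.astype(np.float32)},B,(p[0],p[1],-1.578))])
i=[cv2.imread(f"pics/i_{n}.png") for n in("scene","top")]
# overlay predicted blade and slot mouth
for k,n in enumerate(("scene","top")):
    i[k]=cv2.resize(i[k],None,fx=6,fy=6,interpolation=cv2.INTER_CUBIC)
    i[k]=cv2.convertScaleAbs(i[k],alpha=1.6)
    M=np.array([[-50+a,128,z] for a,z in((-19,100),(19,100),(19,111),(-19,111))],float)
    u=((w2px(n,T2(ST,M))+.5)*6-.5).round().astype(np.int32); cv2.polylines(i[k],[u],True,(0,0,255),1)
    L=np.array([[x,y,p[2]+4.4] for x,y in((21,-17),(121,-17),(121,17),(21,17))],float)
    u=((w2px(n,T2((p[0],p[1],-1.578),L))+.5)*6-.5).round().astype(np.int32); cv2.polylines(i[k],[u],True,(0,255,0),1)
    c=w2px(n,[[590,110,105]])[0]*6; x,y=c.astype(int); i[k]=i[k][y-260:y+260,x-195:x+205]
cv2.imwrite("pics/crop10.png",np.hstack([cv2.copyMakeBorder(a,0,520-a.shape[0],0,400-a.shape[1],0) for a in i]))
E
```

```text
t 27.87 tcp [560.3 198.3 103.7] yaw -0.6 tilt [-0.003 -0.001] F [ 0.18  0.25 -1.07] w 21.7 j [ 0.34  0.43  1.79 -0.    0.92  0.35] 
 -> ax -0.16 deg; then (cm) dx -0.13 dy 0.16 dz -0.68
top 419 [ 516. -533.  108.]
top 395 [562. 133. 108.]
  fit blade [[562.186, 201.107, -1.567], 0.168]
  fit all [[563.485, 194.347, -1.582], 0.229]
scene 257 [ 585. -476.  108.]
```

View pics/crop10.png

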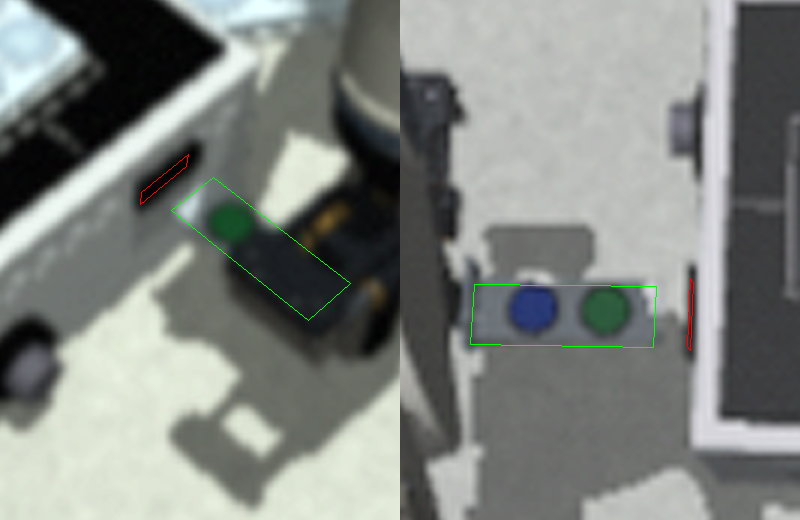

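```bash
python3 -m crank '[{"ax":-0.1,"ay":0,"az":0,"dx":-0.1,"dy":0,"dz":0.5,"fingers":-1},{"ax":0,"ay":0,"az":0,"dx":0,"dy":0,"dz":0.5,"fingers":-1},{"ax":0,"ay":0,"az":0,"dx":0,"dy":0,"dz":0.5,"fingers":-1},{"ax":0,"ay":0,"az":0,"dx":0,"dy":0,"dz":0.5,"fingers":-1},{"ax":0,"ay":0,"az":0,"dx":0,"dy":0,"dz":0.5,"fingers":-1},{"ax":0,"ay":0,"az":0,"dx":0,"dy":0,"dz":0.5,"fingers":-1},{"ax":0,"ay":0,"az":0,"dx":0,"dy":0,"dz":0.5,"fingers":-1},{"ax":0,"ay":0,"az":0,"dx":0,"dy":0,"dz":0.5,"fingers":-1}]'
python3 - <<'E'
from h import *
go(560,79.3,104.7,-.44)
E
```

```text
time_s: 28.73
tcp_pos: [561.0, 158.8, 105.5]
tcp_rot: [[-0.0, 1.0, -0.008], [-0.0, -0.008, -1.0], [-1.0, -0.0, 0.0]]
force: [-0.3, 0.1, -1.5]
grip_width: 0.238
t 28.73 tcp [561.  158.8 105.5] yaw -0.48 tilt [-0. -0.] F [-0.31  0.14 -1.53] w 21.9 j [ 0.27  0.41  1.82 -0.    0.91  0.28] 
 -> ax -0.04 deg; then (cm) dx 0.08 dy -0.04 dz 7.95
```

```bash
python3 -m crank '[{"ax":0,"ay":0,"az":0,"dx":0,"dy":0,"dz":0.75,"fingers":-1},{"ax":0,"ay":0,"az":0,"dx":0,"dy":0,"dz":0.75,"fingers":-1},{"ax":0,"ay":0,"az":0,"dx":0,"dy":0,"dz":0.75,"fingers":-1},{"ax":0,"ay":0,"az":0,"dx":0,"dy":0,"dz":0.75,"fingers":-1},{"ax":0,"ay":0,"az":0,"dx":0,"dy":0,"dz":0.75,"fingers":-1},{"ax":0,"ay":0,"az":0,"dx":0,"dy":0,"dz":0.75,"fingers":-1},{"ax":0,"ay":0,"az":0,"dx":0,"dy":0,"dz":0.75,"fingers":-1},{"ax":0,"ay":0,"az":0,"dx":0,"dy":0,"dz":0.75,"fingers":-1}]'
python3 - <<'E'
from h import *
go(560,79.3,104.7,-.44)
E
```

```text
time_s: 29.4
tcp_pos: [560.5, 98.5, 105.6]
tcp_rot: [[-0.0, 1.0, -0.008], [-0.0, -0.008, -1.0], [-1.0, -0.0, 0.0]]
force: [0.4, -0.2, -1.1]
grip_width: 0.237
t 29.4 tcp [560.5  98.5 105.6] yaw -0.48 tilt [-0. -0.] F [ 0.39 -0.23 -1.06] w 21.8 j [ 0.17  0.39  1.85 -0.    0.9   0.18] 
 -> ax -0.04 deg; then (cm) dx 0.09 dy -0.04 dz 1.93
```

```bash
python3 -m crank '[{"ax":0,"ay":0,"az":0,"dx":0,"dy":0,"dz":0.3,"fingers":-1},{"ax":0,"ay":0,"az":0,"dx":0.05,"dy":0,"dz":0.3,"fingers":-1},{"ax":0,"ay":0,"az":0,"dx":0.05,"dy":0,"dz":0.3,"fingers":-1},{"ax":0,"ay":0,"az":0,"dx":0,"dy":0,"dz":0.3,"fingers":-1},{"ax":0,"ay":0,"az":0,"dx":0,"dy":0,"dz":0.3,"fingers":-1},{"ax":0,"ay":0,"az":0,"dx":0,"dy":0,"dz":0.2,"fingers":-1},{"ax":0,"ay":0,"az":0,"dx":0,"dy":0,"dz":0.2,"fingers":-1},{"ax":0,"ay":0,"az":0,"dx":0,"dy":0,"dz":0,"fingers":-1}]'
python3 -m crank '[{"ax":0,"ay":0,"az":0,"dx":0,"dy":0,"dz":0.1,"fingers":-1},{"ax":0,"ay":0,"az":0,"dx":0,"dy":0,"dz":0.1,"fingers":-1},{"ax":0,"ay":0,"az":0,"dx":0,"dy":0,"dz":0.1,"fingers":-1},{"ax":0,"ay":0,"az":0,"dx":0,"dy":0,"dz":0,"fingers":-1},{"ax":0,"ay":0,"az":0,"dx":0,"dy":0,"dz":0,"fingers":-1},{"ax":0,"ay":0,"az":0,"dx":0,"dy":0,"dz":0,"fingers":-1},{"ax":0,"ay":0,"az":0,"dx":0,"dy":0,"dz":0,"fingers":-1},{"ax":0,"ay":0,"az":0,"dx":0,"dy":0,"dz":0,"fingers":-1}]'
```

```text
time_s: 30.07
tcp_pos: [560.4, 82.7, 104.7]
tcp_rot: [[0.0, 1.0, -0.01], [0.004, -0.01, -1.0], [-1.0, 0.0, -0.004]]
force: [-0.6, 13.6, -2.2]
grip_width: 0.24
time_s: 30.73
tcp_pos: [560.4, 82.4, 104.8]
tcp_rot: [[0.0, 1.0, -0.01], [0.007, -0.01, -1.0], [-1.0, 0.0, -0.007]]
force: [-2.4, 26.9, -2.8]
grip_width: 0.241
```

```bash
python3 -m crank '[{"ax":0,"ay":0,"az":0,"dx":0,"dy":0,"dz":-0.2,"fingers":-1},{"ax":0,"ay":0,"az":0,"dx":0,"dy":0,"dz":-0.15,"fingers":-1},{"ax":0,"ay":0,"az":0,"dx":0,"dy":0,"dz":0,"fingers":-1},{"ax":0,"ay":0,"az":0,"dx":0,"dy":0,"dz":0,"fingers":0},{"ax":0,"ay":0,"az":0,"dx":0,"dy":0,"dz":0,"fingers":0},{"ax":0,"ay":0,"az":0,"dx":0,"dy":0,"dz":0,"fingers":0},{"ax":0,"ay":0,"az":0,"dx":0,"dy":0,"dz":0,"fingers":0},{"ax":0,"ay":0,"az":0,"dx":0,"dy":0,"dz":0,"fingers":0}]'
python3 -m crank '[{"ax":0,"ay":0,"az":0,"dx":-2,"dy":0,"dz":0,"fingers":0},{"ax":0,"ay":0,"az":0,"dx":-2.5,"dy":0,"dz":0,"fingers":0},{"ax":0,"ay":0,"az":0,"dx":-3,"dy":0,"dz":0,"fingers":0},{"ax":0,"ay":0,"az":0,"dx":-2,"dy":0,"dz":-3,"fingers":0},{"ax":0,"ay":0,"az":0,"dx":0,"dy":0,"dz":-3.5,"fingers":0},{"ax":0,"ay":0,"az":0,"dx":0,"dy":0,"dz":-3.5,"fingers":0},{"ax":0,"ay":0,"az":0,"dx":0,"dy":0,"dz":-3.5,"fingers":0},{"ax":0,"ay":0,"az":0,"dx":0,"dy":0,"dz":-3.5,"fingers":0}]'
python3 -m crank '[{"ax":0,"ay":0,"az":0,"dx":0,"dy":-3,"dz":-2,"fingers":0},{"ax":0,"ay":0,"az":0,"dx":0,"dy":-3,"dz":-2,"fingers":0},{"ax":0,"ay":0,"az":0,"dx":0,"dy":-3,"dz":-2,"fingers":0},{"ax":0,"ay":0,"az":0,"dx":0,"dy":-3,"dz":0,"fingers":0},{"ax":0,"ay":0,"az":0,"dx":0,"dy":0,"dz":0,"fingers":0},{"ax":0,"ay":0,"az":0,"dx":0,"dy":0,"dz":0,"fingers":0},{"ax":0,"ay":0,"az":0,"dx":0,"dy":0,"dz":0,"fingers":0},{"ax":0,"ay":0,"az":0,"dx":0,"dy":0,"dz":0,"fingers":0}]'
python3 - <<'E'
from m import *
plate((611,-70,.01)); wells("pics/last_top.png"); pe(load(),(1,0,0))
i=[]
for n in("scene","top"):
    j=cv2.convertScaleAbs(cv2.resize(cv2.imread(f"pics/last_{n}.png"),None,fx=6,fy=6,interpolation=cv2.INTER_CUBIC),alpha=1.6)
    M=np.array([[-50+a,b,z] for a,b,z in((-24,133,126),(24,133,126),(24,128,126),(-24,128,126))],float)
    u=((w2px(n,T2(ST,M))+.5)*6-.5).round().astype(np.int32); cv2.polylines(j,[u],True,(0,0,255),1)
    c=w2px(n,[[590,20,110]])[0]*6; x,y=c.astype(int); i.append(j[y-260:y+260,x-200:x+200])
cv2.imwrite("pics/crop11.png",np.hstack(i))
E
```

```text
time_s: 31.4
tcp_pos: [560.5, 80.6, 104.7]
tcp_rot: [[0.0, 1.0, -0.008], [-0.0, -0.008, -1.0], [-1.0, 0.0, 0.0]]
force: [0.4, -0.2, 0.4]
grip_width: 0.501
time_s: 32.07
tcp_pos: [561.7, 252.2, 200.0]
tcp_rot: [[0.001, 1.0, -0.009], [0.0, -0.009, -1.0], [-1.0, 0.001, -0.0]]
force: [0.6, -0.2, -0.4]
grip_width: 0.5
time_s: 32.73
tcp_pos: [443.5, 311.7, 199.8]
tcp_rot: [[0.001, 1.0, -0.009], [0.0, -0.009, -1.0], [-1.0, 0.001, -0.0]]
force: [0.7, 0.3, -0.6]
grip_width: 0.502
top plate in stage [-0.9  0.7] 0.013 res 0.059 1078.0
scene none
wells [ 1.054 -0.783  0.019] scale 0.995 resid [[0.0, 0.3], [-0.1, -0.4], [0.2, 0.5], [0.3, 0.0], [-0.2, -0.2], [-0.2, -0.1]]
plate edges fit (ST frame) [-0.936 -0.706  0.021] yaw spread [-0.006 -0.014  0.011  0.007] {'rear': np.float64(0.9), 'front': np.float64(-0.9), 'left': np.float64(-1.3), 'right': np.float64(1.3)}
```

Run:
```python
from h import *
H=T2(ST,np.array([[-50.,149,0]]))[0]; print("home",H.round(1))
for n in("top","scene"):
    ctrl.snapshot(n)
    for s in ctrl.silhouettes(n,"slider"):
        m=s["pixels"]; ys,xs=np.nonzero(m); q=px2w(n,[[xs.mean(),ys.mean()]],126)[0]
        if np.hypot(*(q-H)[:2])<90: 
            B=[(a,b,c,d,e+100,f+100) for a,b,c,d,e,f in SLID[:2]]
            p,f=fitbox({n:m.astype(np.float32)},B,(H[0],H[1],-1.578)); d=w2s(*p[:2])-[-50,128]; print(n,m.sum(),round(s["p"],2),"grip in slot_mouth",d.round(1),"yaw",round(p[2],3),"res",round(f,3))
print([ (round(d["p"],2),w("top",d["location"]).round().tolist()) for d in ctrl.boxes_of("top","slider")])
for o in("flask_center","tip_rack_center","bottle_center"): print(o,[(round(d["p"],2),w("scene",d["location"]).round().tolist()) for d in ctrl.boxes_of("scene",o)][:2],[(round(d["p"],2),w("top",d["location"]).round().tolist()) for d in ctrl.boxes_of("top",o)][:2])
```

```text
home [561.9  79.3   0. ]
top 111 0.51 grip in slot_mouth [ 0.1 23.5] yaw -1.514 res 0.239
scene 97 0.48 grip in slot_mouth [-6.8 21.9] yaw -1.454 res 0.524
[(0.56, [531.0, -566.0, 9.0])]
flask_center [(0.67, [456.0, 378.0, 32.0])] [(0.97, [456.0, 339.0, 34.0])]
tip_rack_center [(0.62, [675.0, 410.0, 48.0])] [(0.83, [655.0, 394.0, 47.0]), (0.39, [608.0, -68.0, 173.0])]
bottle_center [(0.53, [681.0, -404.0, 91.0])] [(0.86, [669.0, -406.0, 87.0])]
```

Two of the numbers leave the seating a little open (21.9 and 23.5 mm against a limit of 24), so I'll press once on the back of the grip with shut fingers.

```bash
python3 -m crank '[{"ax":0,"ay":0,"az":0,"dx":0,"dy":3,"dz":3,"fingers":-1},{"ax":0,"ay":0,"az":0,"dx":0,"dy":3,"dz":3,"fingers":-1},{"ax":0,"ay":0,"az":0,"dx":0,"dy":3,"dz":3,"fingers":-1},{"ax":0,"ay":0,"az":0,"dx":0,"dy":2.7,"dz":3,"fingers":-1},{"ax":0,"ay":0,"az":0,"dx":0,"dy":0,"dz":3,"fingers":-1},{"ax":0,"ay":0,"az":0,"dx":3,"dy":0,"dz":0,"fingers":-1},{"ax":0,"ay":0,"az":0,"dx":3,"dy":0,"dz":0,"fingers":-1},{"ax":0,"ay":0,"az":0,"dx":2.8,"dy":0,"dz":0,"fingers":-1}]' >/dev/null
python3 - <<'E'
from h import *
ctrl.snapshot("top"); go(561,107.2,110,-.44)
E
```

```text
t 34.2 tcp [553.4 161.1 105.4] yaw -0.53 tilt [-0.006 -0.002] F [-2.49 -1.28 -3.91] w 0.3 j [ 0.28  0.41  1.83 -0.    0.91  0.29] 
 -> ax -0.09 deg; then (cm) dx -0.46 dy 0.80 dz 5.38
```

```bash
python3 -m crank '[{"ax":0,"ay":0,"az":0,"dx":-0.4,"dy":0.7,"dz":0.5,"fingers":-1},{"ax":0,"ay":0,"az":0,"dx":0,"dy":0,"dz":1,"fingers":-1},{"ax":0,"ay":0,"az":0,"dx":0,"dy":0,"dz":1,"fingers":-1},{"ax":0,"ay":0,"az":0,"dx":0,"dy":0,"dz":1,"fingers":-1},{"ax":0,"ay":0,"az":0,"dx":0,"dy":0,"dz":0.6,"fingers":-1},{"ax":0,"ay":0,"az":0,"dx":0,"dy":0,"dz":0.3,"fingers":-1},{"ax":0,"ay":0,"az":0,"dx":0,"dy":0,"dz":0,"fingers":-1},{"ax":0,"ay":0,"az":0,"dx":0,"dy":0,"dz":0,"fingers":-1}]'
python3 -m crank '[{"ax":0,"ay":0,"az":0,"dx":0,"dy":0,"dz":0.2,"fingers":-1},{"ax":0,"ay":0,"az":0,"dx":0,"dy":0,"dz":0.2,"fingers":-1},{"ax":0,"ay":0,"az":0,"dx":0,"dy":0,"dz":0.2,"fingers":-1},{"ax":0,"ay":0,"az":0,"dx":0,"dy":0,"dz":0.1,"fingers":-1},{"ax":0,"ay":0,"az":0,"dx":0,"dy":0,"dz":0,"fingers":-1},{"ax":0,"ay":0,"az":0,"dx":0,"dy":0,"dz":0,"fingers":-1},{"ax":0,"ay":0,"az":0,"dx":0,"dy":0,"dz":0,"fingers":-1},{"ax":0,"ay":0,"az":0,"dx":0,"dy":0,"dz":0,"fingers":-1}]'
```

```text
time_s: 34.87
tcp_pos: [563.2, 118.3, 116.0]
tcp_rot: [[0.001, 1.0, -0.009], [0.0, -0.009, -1.0], [-1.0, 0.001, -0.0]]
force: [0.1, -0.1, -0.1]
grip_width: 0.004
time_s: 35.53
tcp_pos: [563.0, 111.5, 115.5]
tcp_rot: [[-0.0, 1.0, -0.008], [-0.0, -0.008, -1.0], [-1.0, -0.0, 0.0]]
force: [-0.3, -0.3, -0.4]
grip_width: 0.001
```

```bash
python3 -m crank '[{"ax":0,"ay":0,"az":0,"dx":0.3,"dy":0,"dz":0.2,"fingers":-1},{"ax":0,"ay":0,"az":0,"dx":0,"dy":0,"dz":0.2,"fingers":-1},{"ax":0,"ay":0,"az":0,"dx":0,"dy":0,"dz":0.1,"fingers":-1},{"ax":0,"ay":0,"az":0,"dx":0,"dy":0,"dz":0.1,"fingers":-1},{"ax":0,"ay":0,"az":0,"dx":0,"dy":0,"dz":0,"fingers":-1},{"ax":0,"ay":0,"az":0,"dx":0,"dy":0,"dz":0,"fingers":-1},{"ax":0,"ay":0,"az":0,"dx":0,"dy":0,"dz":0,"fingers":-1},{"ax":0,"ay":0,"az":0,"dx":0,"dy":0,"dz":0,"fingers":-1}]'
```

```text
time_s: 36.2
tcp_pos: [562.7, 106.1, 112.4]
tcp_rot: [[-0.001, 1.0, -0.009], [0.001, -0.009, -1.0], [-1.0, -0.001, -0.001]]
force: [-0.0, 5.0, -2.7]
grip_width: 0.002
```

```bash
python3 -m crank '[{"ax":0,"ay":0,"az":0,"dx":0,"dy":0,"dz":0.1,"fingers":-1},{"ax":0,"ay":0,"az":0,"dx":0,"dy":0,"dz":0.1,"fingers":-1},{"ax":0,"ay":0,"az":0,"dx":0,"dy":0,"dz":0,"fingers":-1},{"ax":0,"ay":0,"az":0,"dx":0,"dy":0,"dz":0,"fingers":-1},{"ax":0,"ay":0,"az":0,"dx":0,"dy":0,"dz":0,"fingers":-1},{"ax":0,"ay":0,"az":0,"dx":0,"dy":0,"dz":0,"fingers":-1},{"ax":0,"ay":0,"az":0,"dx":0,"dy":0,"dz":0,"fingers":-1},{"ax":0,"ay":0,"az":0,"dx":0,"dy":0,"dz":0,"fingers":-1}]'
python3 -m crank '[{"ax":0,"ay":0,"az":0,"dx":0,"dy":0,"dz":-0.5,"fingers":-1},{"ax":0,"ay":0,"az":0,"dx":0,"dy":0,"dz":-2,"fingers":-1},{"ax":0,"ay":0,"az":0,"dx":-1,"dy":0,"dz":-3,"fingers":-1},{"ax":0,"ay":0,"az":0,"dx":-3,"dy":0,"dz":-3,"fingers":-1},{"ax":0,"ay":0,"az":0,"dx":-3,"dy":0,"dz":-3,"fingers":-1},{"ax":0,"ay":0,"az":0,"dx":-1,"dy":0,"dz":-3,"fingers":-1},{"ax":0,"ay":0,"az":0,"dx":0,"dy":0,"dz":0,"fingers":-1},{"ax":0,"ay":0,"az":0,"dx":0,"dy":0,"dz":0,"fingers":-1}]'
python3 - <<'E'
from m import *
plate((611,-70,.01),("top",)); wells("pics/last_top.png")
H=T2(ST,np.array([[-50.,149,0]]))[0]
for s in ctrl.silhouettes("top","slider"):
    m=s["pixels"]; ys,xs=np.nonzero(m); q=px2w("top",[[xs.mean(),ys.mean()]],126)[0]
    if np.hypot(*(q-H)[:2])<90:
        p,f=fitbox({"top":m.astype(np.float32)},[(a,b,c,d,e+100,f+100) for a,b,c,d,e,f in SLID[:2]],(H[0],H[1],-1.578)); print("slider",w2s(*p[:2])-[-50,128],p[2],f)
st(); ctrl.close_job()
E
```

```text
time_s: 36.87
tcp_pos: [562.8, 105.8, 112.4]
tcp_rot: [[-0.0, 1.0, -0.009], [0.004, -0.009, -1.0], [-1.0, -0.0, -0.004]]
force: [-1.6, 13.8, -4.2]
grip_width: 0.001
time_s: 37.53
tcp_pos: [564.5, 248.5, 192.3]
tcp_rot: [[0.002, 1.0, -0.006], [0.0, -0.006, -1.0], [-1.0, 0.002, -0.0]]
force: [0.2, -0.6, -0.4]
grip_width: 0.004
top plate in stage [-0.2  2. ] 0.02 res 0.098 1040.0
wells [ 0.966 -0.739  0.019] scale 0.995 resid [[0.0, 0.3], [-0.1, -0.5], [0.1, 0.5], [0.3, 0.0], [-0.3, -0.2], [-0.1, -0.2]]
t 37.68 tcp stage [-49.7 315.8] 190.5 F [ 0.31 -0.11 -0.64]
the job is handed in; nothing more can be done
```

I handed the job in at about 37.7 s of robot time. By my measurements the plate is centred and the slider is fully in, but no verdict is reported, so I can't confirm it passed.

**Plate:** I tapped it from the right end, then on its rear long side, then back from the left end with both fingers to square it. The last check puts it within about 2 mm of the outline's centre and about 0.02 rad off square. The limits are 4 mm and 0.06 rad. My three ways of measuring it (outer shape, edges and wells) differed by 1–3 mm. An earlier close picture, taken after the last tap, showed an even margin all round.

**Taps:** The force readings were too noisy to confirm the light taps directly. I judged them by how the plate moved: about 20 mm on the right tap and 3–4 mm on the left.

**Slider:** I used the one nearest the base and pushed it in until it stopped hard at 27 N. I then pressed on the back of the grip, and it moved no more than 0.3 mm as the force rose from 5 to 14 N. Before that press, the two cameras put its depth at 21.9 and 23.5 mm, against 21 mm fully home and a 24 mm limit. The side camera also put it 6.8 mm off sideways (limit 6 mm), from a poor fit; the top camera read 0.1 mm. After the press the slider wasn't picked up in the picture, so there was no final camera reading.

**Flask, rack and bottle:** I didn't touch them. Their detections matched the start, except that the top camera placed the flask about 33 mm off in y. The side camera showed it unmoved, and the arm probably hid part of it from above.

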